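# Set the telescopic prop, shim it and lay the rail level

## Task

Draw the telescopic prop up until its sprung button pops out through a hole, choosing the hole so that the prop's head stays below the top of the heavy pillar beside it, and stack spacer plates, flat and centred, on the head until the stack is as high as the pillar. Then lay the rail across the middle of both, along the jig, so that it lies level on the pillar and the stack with the prop still locked. Put every spacer plate left over flat on the black rubber mat, and leave the other things on the bench where they are.

Things in the scene. Friction and masses are not known exactly. Their poses are not given: they have to be found in the camera images.
- jig: Grey base plate screwed to the bench, 64 (x) x 216 (y) x 12 mm. Origin: centre of its underside. The telescopic prop stands on it at y = +75 mm of its frame, the heavy pillar stands on it at y = -75 mm. x points away from the side of the prop that has the holes.
- prop_top (a point): Centre of the top face of the prop's head. The head is a dark steel block 38 x 38 x 14 mm, square to the jig, on the inner tube (26 mm square) that slides straight up and down in the prop's fixed sleeve (34 mm square, its top 122 mm above the bench). z of this point is 141 mm above the bench plus the value of joint prop.
- prop (a joint): How far the inner tube is drawn up, 0 to 0.0845 m (end stop). It starts below the first hole. The button is exactly in a hole at 0.020, 0.050 and 0.080 (head top 161, 191 and 221 mm above the bench). Drawing up takes about 5 N between holes and about 15 N to ride the button out of a hole; friction holds the tube between holes. Locked in a hole it carries at least 15 N from above; a push of some 25 to 30 N forces it down again.
- prop_button (a joint): Brass round-nosed sprung button on the inner tube, facing the jig's -x side: 0 = pressed in behind the sleeve's wall, 0.0055 m = popped out through a hole. Pulling up past a hole presses it in again by itself.
- pillar_low_top (a point): Centre of the 42 x 42 mm top pad of a heavy steel pillar (5 kg, not to be moved) that stands on the jig's base plate, 185 mm above the bench. Of three pillars (185, 211, 249 mm) exactly one is present in a start.
- pillar_mid_top (a point): Centre of the 42 x 42 mm top pad of a heavy steel pillar (5 kg, not to be moved) that stands on the jig's base plate, 211 mm above the bench. Of three pillars (185, 211, 249 mm) exactly one is present in a start.
- pillar_high_top (a point): Centre of the 42 x 42 mm top pad of a heavy steel pillar (5 kg, not to be moved) that stands on the jig's base plate, 249 mm above the bench. Of three pillars (185, 211, 249 mm) exactly one is present in a start.
- plate_8: Loose aluminium spacer plate 72 (x) x 50 (y) mm, 8 mm thick, one dark drill mark on top. Origin: centre of its underside; z is its thickness direction; 80 to 160 g.
- plate_12: Loose aluminium spacer plate 72 (x) x 50 (y) mm, 12 mm thick, two drill marks. Origin: centre of its underside; z is its thickness direction; 80 to 160 g.
- plate_16: Loose aluminium spacer plate 72 (x) x 50 (y) mm, 16 mm thick, three drill marks. Origin: centre of its underside; z is its thickness direction; 80 to 160 g.
- plate_8b: Loose aluminium spacer plate 72 (x) x 50 (y) mm, another 8 mm plate, one drill mark; absent in some starts. Origin: centre of its underside; z is its thickness direction; 80 to 160 g.
- plate_16b: Loose aluminium spacer plate 72 (x) x 50 (y) mm, another 16 mm plate, three drill marks; absent in some starts. Origin: centre of its underside; z is its thickness direction; 80 to 160 g.
- rail: Loose aluminium square-tube rail, 30 (x) x 210 (y) x 20 (z) mm, 0.25 kg, with small holes along its top. Origin: centre of its underside; y runs along it.
- mat: Black rubber mat fixed to the bench, 180 (x) x 150 (y) x 3 mm, flat, without rim. Origin: centre of its underside.
- flux_tin: Red-lidded tin, 47 mm across, 21 mm high; a bystander. Origin: centre of its underside.
- wick_reel: Small yellow reel, 42 mm across, 12 mm high; a bystander. Origin: centre of its underside.
- dropper_bottle: White dropper bottle, 37 mm across, 126 mm high; a bystander. Origin: centre of its underside.
- syringe_amber: Amber syringe lying, 24 x 88 x 17 mm; a bystander. Origin: centre of its underside.

How it is judged:
By the outcome, as a careful person would: the job done as asked, in the order asked, and still so for the second after the job is handed in, with the robot touching nothing.
Of pillar_low, pillar_mid, pillar_high only 1 to 1 are there at a start; the rules pass over those that are not, and their reading is None.
Of plate_8b, plate_16b only 1 to 2 are there at a start; the rules pass over those that are not, and their reading is None.
At some moment in a run one of plate_8b, plate_16b may be knocked a few centimetres aside while the robot is not near it.
Once in a run the grip may slacken for a moment while it holds something.
It also fails if it takes over 210 s, if anything falls off the work surface, if the arm or the gripper's body presses on something with over 40 N, if the wrist force passes 120 N, or if a joint passes its speed limit or range.

## Robot

A 6-joint arm with a two-finger parallel gripper is mounted at the origin on a cart in front of the work surface, level with it; the furniture and walls round the work are solid. World frame = base frame: x ahead of the robot, y to its left, z up, the work surface at z = 0. Lengths are in mm, angles in rad, forces in N, time in s.
With the tool pointing down it reaches from about 275 to 875 mm from the base axis. Payload 12.5 kg.
Tool frame: the origin (TCP) lies midway between the tips of the shut fingers; the grasp point (between the pads) lies behind it (manip.grasp_offset is the z of the grasp point in the tool frame, in mm); z points along the fingers, y is the direction in which the jaws open and shut (so a half turn about z gives the same grasp; the last joint's range is limited). The gripper opens to 85 mm and grips with 20 to 120 N. Pads are 22 mm wide; open, the fingers measure 114 mm over their backs; the gripper's body (76 mm by 85 mm) begins 54 mm behind the grasp point. The pads swing forward as they close: fully open they stand 13 mm farther back than shut.
Start: joints at [-1.345, 0.351, 1.652, -0, 1.139, -0.085], TCP at [168.22, -523.628, 231.29] pointing down, gripper open.
Joint ranges: [-2.75, 2.75], [-0.79, 2.1], [0.01, 2.65], [-1.57, 4.71], [0.07, 3.14], [-2.87, 2.87]. Speed limits (rad/s): [2.22, 2.22, 2.79, 3.14, 3.14, 3.14].

## Interface

Orientations are given as a 3x3 rotation matrix whose columns are the frame's x, y, z axes.
In Python, from rig import telemetry, optics, manip gives the robot as it stands.
- The arm moves only by the tool carry_out, never from a script. Its argument "increments" is a list of rows, each a list of 7 numbers: the turn, a rotation vector about the tool's x, y, z in rad, then the shift along the tool's x, y, z in m, then the opening in per cent of the stroke, from 0 (shut) to 100 (fully open). A call has 1 to 10 rows; each row shifts and turns the commanded pose from where the row before left it, along the tool's axes as they then stand; what a row does not reach is not made up. A row lasts 1/10 s, in which the tool goes at most 50 mm and 8.59 degrees, less where a joint would pass 70% of its speed; a pose out of reach is approached as far as the arm can. A call with a gripper value outside its range is refused whole. The fingers move at their own pace and stop on an object; "grip_force" is the grip in N (left out, the last holds). Time passes only in rows, so rows that do not move let the fingers close. It gives the time, the measured TCP pose, the force and the opening at its end, in the units of the state.
- telemetry.get_obs(): the state, without advancing time (a new reading comes with each control period).
- optics.capture(name): name is "scene" or "side" or "wrist"; returns the picture (384x512x3 uint8, blue, green, red); there is no depth.
- optics.calibration(name): a dict with "fx", "fy", "cx", "cy" (pixels), "pose" (4x4, takes a point from camera to world coordinates). Camera axes: x right, y up, looking along -z (the intrinsics and any distortion apply to the point x, -y, -z); pixel columns grow to the right and rows downward; lengths in mm; the calibration is good to about 2 mm. A picture is of the moment at which its call begins: read the wrist's pose just before it. calibration takes no time and is no camera call; for the wrist camera it gives the pose at the moment of the call.
- manip.close_job(): hands the job in, once; it reports no verdict.
The state is a dict: "time": time; "qpos": joint angles; "qd": joint speeds; "effort": joint torques, N m; "tcp_pos": TCP position; "orientation": TCP orientation; "force": force on the tool from outside, world axes, zero at the start; "moment": the same for the moment, N m; "opening": finger opening in mm.
Only numpy, scipy, OpenCV 4.12 (cv2) and the standard library are available. Lean on these libraries where they do the work, as an engineer would, in place of code of your own. Each camera call takes 0.05 s, during which the arm holds its last target. There are 200 camera calls.

## Working session

There is one attempt and no reset: what is moved stays moved. The work goes in short steps, Python scripts to look and compute and a tool call to move; the robot and the scene stay as the last step left them, time stands still between calls to the robot, and variables do not carry over. Pictures are saved under pics/ and viewed, on a budget of 25 in all, crops included, one or two more only if the job needs it, and the job is handed in when it is done.

Besides the shell and the picture viewer there is one more tool, called after "Request:" in YAML: its name, and indented under it one key for each argument. carry_out: Moves the arm, as the interface text tells. Its arguments: {"type":"object","properties":{"increments":{"type":"array","items":{"type":"array","items":{"type":"number"}}},"grip_force":{"type":"number"}},"required":["increments"]}

```bash
ls; mkdir -p pics; python3 - <<'E'
from rig import telemetry, optics, manip
import cv2
print(manip.grasp_offset, telemetry.get_obs())
a=optics.capture("scene");b=optics.capture("side")
cv2.imwrite("pics/scene0.png",a);cv2.imwrite("pics/side0.png",b)
for n in("scene","side","wrist"):print(n,optics.calibration(n))
E
```

```text
pics
-18.700000000000003 {'time': 0.0, 'qpos': array([-1.34462444e+00,  3.51243710e-01,  1.65241721e+00, -1.35428773e-05,
        1.13909145e+00, -8.46110434e-02]), 'qd': array([-1.25320519e-03,  3.91643537e-07,  4.93954944e-04, -6.03766183e-04,
        6.84189794e-04,  4.42787066e-05]), 'effort': array([-1.47578652e-03, -5.06105196e+01, -2.91407007e+01, -1.89058887e-04,
        4.50826119e-03,  9.35473992e-06]), 'tcp_pos': array([ 168.1344608 , -523.32853173,  230.75694097]), 'orientation': array([[ 9.52092715e-01,  3.05809398e-01, -2.72050572e-04],
       [ 3.05809507e-01, -9.52092052e-01,  1.12741691e-03],
       [ 8.57574989e-05, -1.15660108e-03, -9.99999327e-01]]), 'force': array([ 0.0332218 ,  0.56803499, -0.09780017]), 'moment': array([-0.01471918, -0.03448871,  0.01517713]), 'opening': 85.08121132312566}
scene {'fx': 366.6301815368523, 'fy': 366.6301815368523, 'cx': 259.39496750724777, 'cy': 188.27318113754535, 'pose': array([[-5.09788710e-01,  4.41752920e-01, -7.38220718e-01,
        -3.77871646e+02],
       [-8.60067866e-01, -2.81616784e-01,  4.25411864e-01,
         5.2606
[... 398 characters left out ...]
4581e-01, -6.18289970e-01,  5.23516932e-01,
         5.77194431e+02],
       [ 1.33319160e-02,  6.38743242e-01,  7.69304446e-01,
         1.02882163e+03],
       [ 0.00000000e+00,  0.00000000e+00,  0.00000000e+00,
         1.00000000e+00]])}
wrist {'fx': 330.6973886504968, 'fy': 330.6973886504968, 'cx': 252.59539777952813, 'cy': 189.90057455491842, 'pose': array([[ 3.05442678e-01,  9.15220835e-01,  2.62822360e-01,
         2.34742303e+02],
       [-9.52208085e-01,  2.94193797e-01,  8.21569943e-02,
        -5.01334914e+02],
       [-2.12891521e-03, -2.75355829e-01,  9.61340021e-01,
         3.73553714e+02],
       [ 0.00000000e+00,  0.00000000e+00,  0.00000000e+00,
         1.00000000e+00]])}
```

View pics/scene0.png

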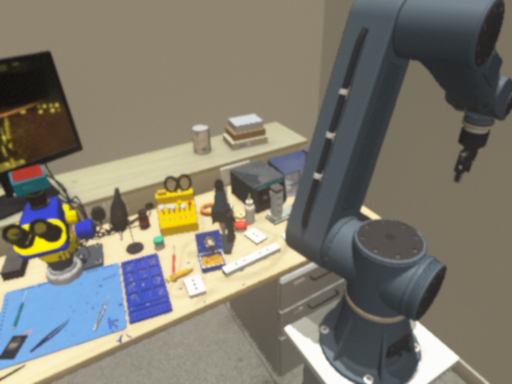

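View pics/side0.png

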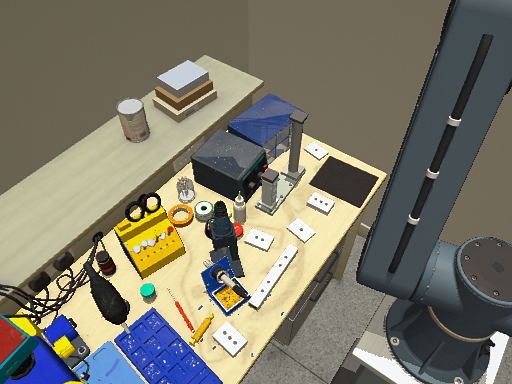

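```bash
cat > h.py <<'E'
from rig import telemetry, optics, manip
import cv2, numpy as np
def ray(c,u,v):
    P=c['pose'];d=P[:3,:3]@np.array([(u-c['cx'])/c['fx'],-(v-c['cy'])/c['fy'],-1.]);return P[:3,3],d
def pt(c,u,v,z):
    o,d=ray(c,u,v);return (o+d*(z-o[2])/d[2])
def proj(c,p):
    P=c['pose'];q=P[:3,:3].T@(np.asarray(p,float)-P[:3,3]);return np.array([c['cx']+c['fx']*q[0]/-q[2],c['cy']+c['fy']*q[1]/q[2]])
def shot(n,f,box=None,s=1):
    c=optics.calibration(n);im=optics.capture(n);cv2.imwrite("pics/raw_"+f,im)
    if box: im=im[box[1]:box[3],box[0]:box[2]]
    cv2.imwrite("pics/"+f,cv2.resize(im,None,fx=s,fy=s,interpolation=cv2.INTER_CUBIC));return c
def st():
    o=telemetry.get_obs();print('t',round(o['time'],2),'tcp',o['tcp_pos'].round(1),'F',o['force'].round(1),'open',round(o['opening'],1));print(o['orientation'].round(3).tolist());return o
def delta(pos,yaw,o=None):
    """tool-frame shift (m) and rot vector to TCP pos pointing down with jaw (tool y) axis along yaw (rad, world)"""
    o=o or telemetry.get_obs();R=o['orientation']
    best=None
    for k in(0,np.pi):
        y=np.array([np.cos(yaw+k),np.sin(yaw+k),0]);z=np.array([0,0,-1.]);x=np.cross(y,z)
        rv=cv2.Rodrigues(R.T@np.c_[x,y,z])[0].ravel()
        if best is None or np.linalg.norm(rv)<np.linalg.norm(best):best=rv
    return best.round(4),(R.T@(np.asarray(pos)-o['tcp_pos'])/1000).round(4)
E
python3 - <<'E'
import cv2
im=cv2.imread('pics/side0.png')[100:270,180:390]
cv2.imwrite('pics/side0c.png',cv2.resize(im,None,fx=3.5,fy=3.5,interpolation=cv2.INTER_CUBIC))
from h import *
c=optics.calibration('side')
for n,u,v in [('p316',317,150),('p3 320',321,203),('p300',301,230),('p260',260,239),('p230',230,338),('rail a',256,302),('rail b',292,250),('mat',312,178),('mat',336,155),('mat',385,176),('mat',364,206),('prop',271,173),('bottle',239,220)]:
    print(n,pt(c,u,v,8).round(0))
E
```

```text
p316 [ 570. -378.    8.]
p3 320 [ 441. -186.    8.]
p300 [437. -65.   8.]
p260 [515.  32.   8.]
p230 [407. 307.   8.]
rail a [411. 194.   8.]
rail b [421.   8.   8.]
mat [ 517. -258.    8.]
mat [ 505. -396.    8.]
mat [ 330. -407.    8.]
mat [ 328. -255.    8.]
prop [ 636. -197.    8.]
bottle [605.  14.   8.]
```

View pics/side0c.png

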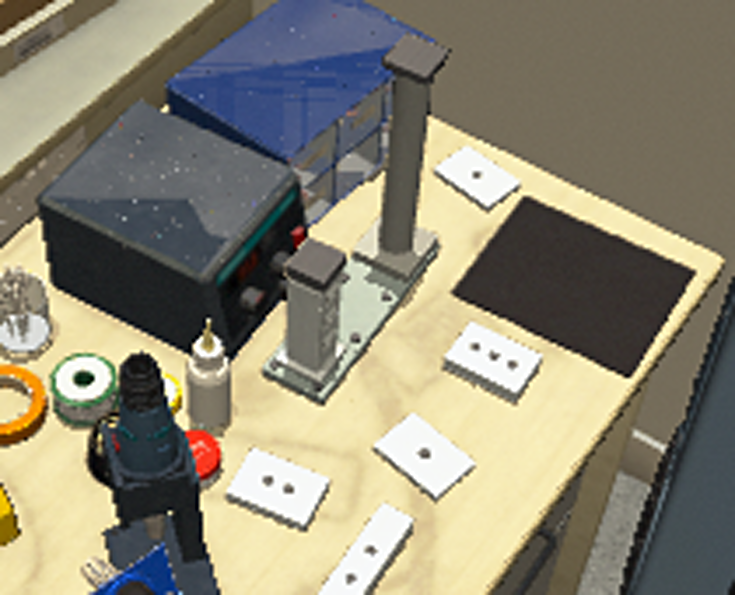

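```bash
python3 - <<'E'
from h import *
c=optics.calibration('side')
h=pt(c,270.6,174.6,150)
for z in(185,211,249):
    p=pt(c,299.1,116.3,z);print(z,p.round(),np.linalg.norm((p-h)[:2]).round())
print(h.round(), delta([520,-130,300],-np.pi/2), [pt(c,180+u/3.5,100+v/3.5,12).round() for u,v in((318,402),(262,370),(440,236))])
E
```

```text
185 [ 614. -305.  185.] 227.0
211 [ 599. -277.  211.] 197.0
249 [ 578. -238.  249.] 155.0
[564. -83. 150.] (array([-0.0011,  0.    ,  0.3108]), array([ 0.4553, -0.267 , -0.0688])) [array([538., -55.,  12.]), array([597., -54.,  12.]), array([ 556., -282.,   12.])]
```

Request:
carry_out:
  increments:
    - [0,0,0,0,0,-0.04,100]
    - [0,0,0.05,0,0,-0.04,100]
    - [0,0,0.1,0,0,0,100]
    - [0,0,0.1,0,0,0,100]

```text
time: 0.5
tcp_pos: [168.3, -523.8, 312.2]
orientation: [[0.998, 0.057, 0.0], [0.057, -0.998, -0.002], [0.0, 0.002, -1.0]]
force: [-0.8, 0.5, -0.4]
opening: 85.4
```

Request:
carry_out:
  increments:
    - [0,0,0.057,0,0,-0.03,100]
    - [0,0,0,0.03,-0.03,0,100]
    - [0,0,0,0.03,-0.04,0,100]
    - [0,0,0,0.03,-0.04,0,100]
    - [0,0,0,0.03,-0.04,0,100]
    - [0,0,0,0.03,-0.04,0,100]
    - [0,0,0,0.03,-0.04,0,100]
    - [0,0,0,0.03,-0.04,0,100]
    - [0,0,0,0.03,-0.04,0,100]
    - [0,0,0,0.03,-0.04,0,100]

```text
time: 1.5
tcp_pos: [437.6, -170.6, 341.3]
orientation: [[1.0, 0.004, -0.0], [0.004, -1.0, -0.0], [-0.0, 0.0, -1.0]]
force: [-0.4, -1.1, 0.3]
opening: 85.2
```

Request:
carry_out:
  increments:
    - [0,0,0,0.03,-0.03,0,100]
    - [0,0,0,0,0,0,100]
    - [0,0,0,0,0,0,100]
    - [0,0,0,0,0,0,100]

```text
time: 1.9
tcp_pos: [466.3, -143.0, 341.1]
orientation: [[1.0, 0.003, -0.001], [0.003, -1.0, 0.0], [-0.001, -0.0, -1.0]]
force: [-0.1, -0.1, -0.4]
opening: 85.5
```

```bash
python3 - <<'E'
from h import *
import pickle
st();c=shot('wrist','w1.png',None,1.55);pickle.dump(c,open('w1.pkl','wb'));print(c['pose'].round(3))
E
```

```text
t 1.9 tcp [ 466.3 -143.   341.1] F [-0.1 -0.1 -0.4] open 85.5
[[1.0, 0.003, -0.001], [0.003, -1.0, 0.0], [-0.001, -0.0, -1.0]]
[[ 3.00000e-03  9.61000e-01  2.76000e-01  5.36241e+02]
 [-1.00000e+00  3.00000e-03 -0.00000e+00 -1.42046e+02]
 [-1.00000e-03 -2.76000e-01  9.61000e-01  4.83805e+02]
 [ 0.00000e+00  0.00000e+00  0.00000e+00  1.00000e+00]]
```

View pics/w1.png

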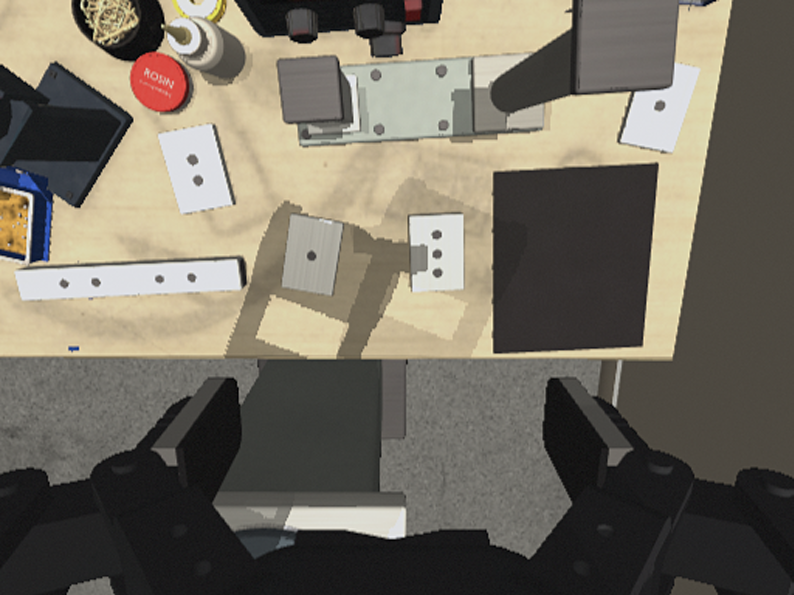

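```bash
cat > an.py <<'E'
from h import *
import pickle
def meas(f,c,items,s):
    g=cv2.cvtColor(cv2.imread(f),cv2.COLOR_BGR2GRAY)
    for n,(z,cs) in items.items():
        q=np.array(cs,np.float32).reshape(-1,1,2)/s
        q2=cv2.cornerSubPix(g,q.copy(),(3,3),(-1,-1),(3,30,.01))
        bad=np.linalg.norm(q2-q,axis=2)>2.5;q2[bad]=q[bad]
        w=np.array([pt(c,u,v,z)[:2] for u,v in q2[:,0]])
        L=[np.linalg.norm(w[i]-w[(i+1)%len(w)]).round(1) for i in range(len(w))]
        e=(w[0]-w[3])+(w[1]-w[2]) if len(w)==4 else w[1]-w[0]
        print(n,'ctr',w.mean(0).round(1),'L',L,'dir0-3 deg',np.degrees(np.arctan2(e[1],e[0])).round(1), w.round(0).tolist() if len(w)<4 else '')
E
python3 - <<'E'
from an import *
c=pickle.load(open('w1.pkl','rb'))
meas('pics/raw_w1.png',c,{'jig':(12,[(302,146),(545,129)]),
'head145':(145,[(277,58),(339,55),(346,118),(286,123)]),'head155':(155,[(277,58),(339,55),(346,118),(286,123)]),
'p12':(12,[(159,134),(214,124),(233,205),(182,212)]),'p8':(8,[(289,213),(344,221),(334,294),(282,287)]),
'p16':(16,[(408,214),(463,212),(465,290),(411,292)]),'p8far':(8,[(643,60),(699,67),(673,152),(620,143)]),
'rail':(20,[(16,273),(240,257),(244,287),(20,300)]),'mat':(3,[(493,172),(657,163),(644,346),(494,353)]),
'pil':(249,[(573,92),(671,93)])},1.55)
E
```

```text
jig ctr [ 544.7 -168.2] L [np.float64(212.3), np.float64(212.3)] dir0-3 deg -85.8 [[537.0, -62.0], [552.0, -274.0]]
head145 ctr [570.5 -91.9] L [np.float64(35.1), np.float64(36.8), np.float64(38.6), np.float64(37.6)] dir0-3 deg 6.2 
head155 ctr [569.5 -93.4] L [np.float64(34.0), np.float64(35.7), np.float64(37.5), np.float64(36.4)] dir0-3 deg 6.2 
p12 ctr [516.3  33.1] L [np.float64(49.4), np.float64(72.1), np.float64(48.1), np.float64(70.4)] dir0-3 deg 11.1 
p8 ctr [438.1 -65.6] L [np.float64(47.8), np.float64(72.0), np.float64(48.2), np.float64(69.8)] dir0-3 deg -9.9 
p16 ctr [ 442.3 -183.3] L [np.float64(48.9), np.float64(70.1), np.float64(48.4), np.float64(69.5)] dir0-3 deg 2.7 
p8far ctr [ 571.2 -374. ] L [np.float64(48.4), np.float64(71.3), np.float64(51.0), np.float64(68.7)] dir0-3 deg -9.9 
rail ctr [417.5 102.8] L [np.float64(209.0), np.float64(29.2), np.float64(208.9), np.float64(29.2)] dir0-3 deg -2.0 
mat ctr [ 430.  -313.9] L [np.float64(149.5), np.float64(179.1), np.float64(148.8), np.float64(179.8)] dir0-3 deg 3.4 
pil ctr [ 558.9 -240.4] L [np.float64(42.0), np.float64(42.0)] dir0-3 deg -90.4 [[559.0, -219.0], [559.0, -261.0]]
```

Request:
carry_out:
  increments:
    - [0,0,0,0.035,-0.017,0,100]
    - [0,0,0,0.035,-0.017,0,100]
    - [0,0,0,0.035,-0.017,0,100]
    - [0,0,-0.075,0,0,0.03,100]
    - [0,0,0,0,0,0.03,100]
    - [0,0,0,0,0,0.03,100]
    - [0,0,0,0,0,0.03,100]
    - [0,0,0,0,0,0.02,100]
    - [0,0,0,0,0,0,100]
    - [0,0,0,0,0,0,100]

```text
time: 2.95
tcp_pos: [571.6, -92.0, 202.1]
orientation: [[0.997, 0.078, 0.0], [0.078, -0.997, -0.0], [0.0, 0.0, -1.0]]
force: [0.7, -0.8, -0.5]
opening: 85.3
```

```bash
python3 - <<'E'
from h import *
import pickle
o=st();print(delta([571,-91.5,113],np.radians(94.5),o))
c=shot('wrist','w2.png',None,1.2);pickle.dump(c,open('w2.pkl','wb'))
E
```

```text
t 2.95 tcp [571.6 -92.  202.1] F [ 0.7 -0.8 -0.5] open 85.3
[[0.997, 0.078, 0.0], [0.078, -0.997, -0.0], [0.0, 0.0, -1.0]]
(array([ 0.0002, -0.0004, -0.001 ]), array([-0.0006, -0.0005,  0.0891]))
```

View pics/w2.png

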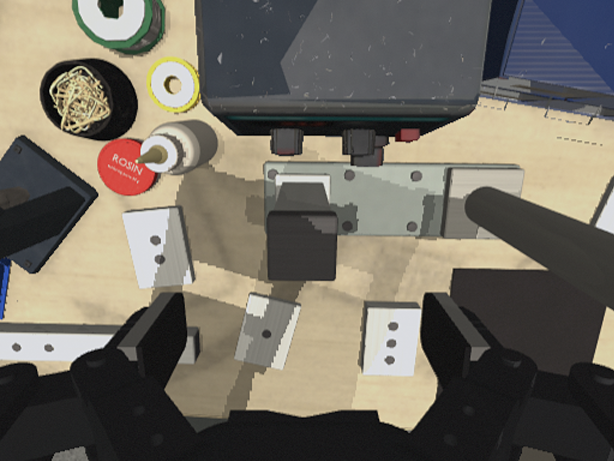

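Request:
carry_out:
  increments:
    - [0,0,0,0,0,0.03,100]
    - [0,0,0,0,0,0.03,100]
    - [0,0,0,0,0,0.02,100]
    - [0,0,0,0,0,0.009,100]
    - [0,0,0,0,0,0,100]
    - [0,0,0,0,0,0,0]
    - [0,0,0,0,0,0,0]
    - [0,0,0,0,0,0,0]
    - [0,0,0,0,0,0,0]
    - [0,0,0,0,0,0,0]
  grip_force: 90

```text
time: 4.0
tcp_pos: [572.0, -91.1, 113.2]
orientation: [[0.997, 0.078, 0.001], [0.078, -0.997, 0.0], [0.001, 0.0, -1.0]]
force: [-2.1, 2.9, 6.7]
opening: 36.6
```

Request:
carry_out:
  increments:
    - [0,0,0,0,0,0,0]
    - [0,0,0,0,0,0,0]
    - [0,0,0,0,0,0,0]
    - [0,0,0,0,0,0,0]
    - [0,0,0,0,0,0,0]

```text
time: 4.5
tcp_pos: [572.0, -91.1, 113.2]
orientation: [[0.997, 0.078, 0.001], [0.078, -0.997, 0.0], [0.001, 0.0, -1.0]]
force: [-1.0, 0.6, 6.7]
opening: 36.6
```

Request:
carry_out:
  increments:
    - [0,0,0,0,0,-0.005,0]
    - [0,0,0,0,0,-0.005,0]
    - [0,0,0,0,0,-0.005,0]
    - [0,0,0,0,0,-0.005,0]
    - [0,0,0,0,0,-0.005,0]
    - [0,0,0,0,0,-0.005,0]
    - [0,0,0,0,0,-0.005,0]
    - [0,0,0,0,0,-0.005,0]
    - [0,0,0,0,0,-0.005,0]
    - [0,0,0,0,0,-0.005,0]

```text
time: 5.5
tcp_pos: [571.8, -91.1, 162.6]
orientation: [[0.997, 0.078, 0.001], [0.078, -0.997, 0.0], [0.001, -0.0, -1.0]]
force: [4.0, -1.1, -5.3]
opening: 36.8
```

```bash
python3 - <<'E'
from h import *
st();shot('side','s2.png',(220,80,340,230),4)
E
```

```text
t 5.5 tcp [571.8 -91.1 162.6] F [ 4.  -1.1 -5.3] open 36.8
[[0.997, 0.078, 0.001], [0.078, -0.997, 0.0], [0.001, -0.0, -1.0]]
```

View pics/s2.png

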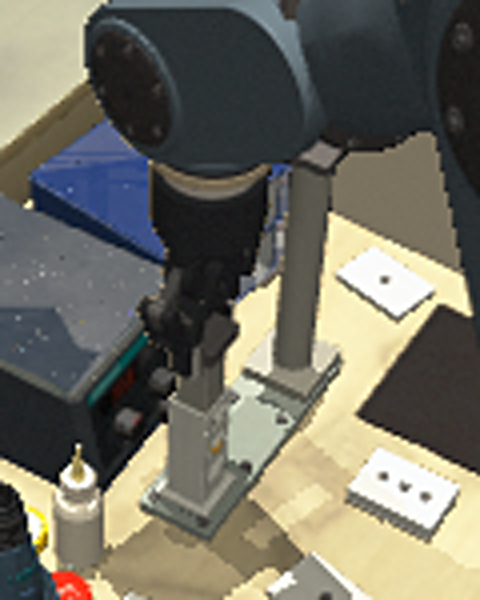

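Request:
carry_out:
  increments:
    - [0,0,0,0,0,-0.002,0]
    - [0,0,0,0,0,0,0]

```text
time: 5.75
tcp_pos: [571.9, -91.1, 164.5]
orientation: [[0.997, 0.079, 0.001], [0.079, -0.997, 0.0], [0.001, 0.0, -1.0]]
force: [4.3, 1.5, -3.5]
opening: 36.5
```

Request:
carry_out:
  increments:
    - [0,0,0,0,0,-0.002,0]
    - [0,0,0,0,0,0,0]

```text
time: 5.95
tcp_pos: [571.8, -91.1, 165.2]
orientation: [[0.997, 0.079, 0.0], [0.079, -0.997, 0.0], [0.0, -0.0, -1.0]]
force: [10.3, -0.6, -16.7]
opening: 36.4
```

Request:
carry_out:
  increments:
    - [0,0,0,0,0,-0.002,0]
    - [0,0,0,0,0,0,0]

```text
time: 6.15
tcp_pos: [571.8, -91.1, 166.9]
orientation: [[0.997, 0.078, 0.0], [0.078, -0.997, 0.0], [0.0, -0.0, -1.0]]
force: [10.8, -0.1, -16.4]
opening: 36.4
```

Request:
carry_out:
  increments:
    - [0,0,0,0,0,-0.002,0]
    - [0,0,0,0,0,0,0]

```text
time: 6.35
tcp_pos: [571.8, -91.1, 169.5]
orientation: [[0.997, 0.079, 0.0], [0.079, -0.997, 0.0], [0.0, -0.0, -1.0]]
force: [6.7, 0.5, -6.9]
opening: 36.6
```

Request:
carry_out:
  increments:
    - [0,0,0,0,0,-0.002,0]
    - [0,0,0,0,0,0,0]

```text
time: 6.55
tcp_pos: [571.9, -91.1, 172.2]
orientation: [[0.997, 0.079, 0.001], [0.079, -0.997, 0.0], [0.001, -0.0, -1.0]]
force: [6.2, 0.6, -2.7]
opening: 36.3
```

```bash
python3 - <<'E'
from h import *
st();shot('side','s3.png',(250,150,300,220),8)
b=cv2.imread('pics/raw_s2.png')[150:220,250:300];a=cv2.imread('pics/s3.png')
cv2.imwrite('pics/s3.png',np.hstack([cv2.resize(b,(400,560),interpolation=2),a]))
E
```

```text
t 6.55 tcp [571.9 -91.1 172.2] F [ 6.2  0.6 -2.7] open 36.3
[[0.997, 0.079, 0.001], [0.079, -0.997, 0.0], [0.001, -0.0, -1.0]]
```

View pics/s3.png

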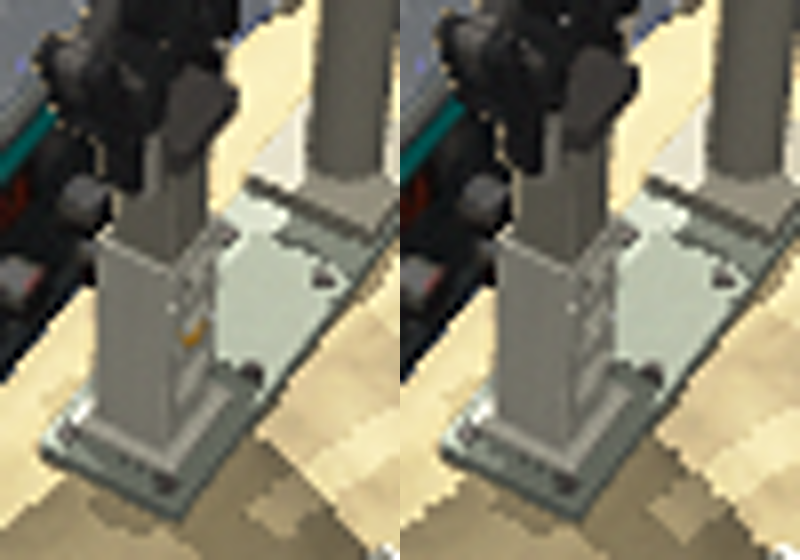

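Request:
carry_out:
  increments:
    - [0,0,0,0,0,-0.005,0]
    - [0,0,0,0,0,-0.005,0]
    - [0,0,0,0,0,-0.005,0]
    - [0,0,0,0,0,-0.002,0]
    - [0,0,0,0,0,0,0]

```text
time: 7.1
tcp_pos: [571.9, -91.1, 190.3]
orientation: [[0.997, 0.079, 0.001], [0.079, -0.997, -0.0], [0.001, 0.0, -1.0]]
force: [1.5, 2.0, 9.3]
opening: 36.3
```

Request:
carry_out:
  increments:
    - [0,0,0,0,0,-0.0015,0]
    - [0,0,0,0,0,0,0]

```text
time: 7.3
tcp_pos: [571.9, -91.1, 191.8]
orientation: [[0.997, 0.079, 0.001], [0.079, -0.997, -0.0], [0.001, 0.0, -1.0]]
force: [1.1, 1.3, 9.3]
opening: 36.6
```

Request:
carry_out:
  increments:
    - [0,0,0,0,0,-0.0015,0]
    - [0,0,0,0,0,0,0]

```text
time: 7.5
tcp_pos: [571.9, -91.1, 192.7]
orientation: [[0.997, 0.079, 0.001], [0.079, -0.997, -0.0], [0.001, 0.0, -1.0]]
force: [3.9, 1.9, 3.9]
opening: 36.5
```

Request:
carry_out:
  increments:
    - [0,0,0,0,0,-0.0012,0]
    - [0,0,0,0,0,0,0]

```text
time: 7.7
tcp_pos: [571.8, -91.1, 193.4]
orientation: [[0.997, 0.079, 0.001], [0.079, -0.997, -0.0], [0.001, 0.0, -1.0]]
force: [5.1, 1.1, -0.4]
opening: 36.3
```

```bash
python3 - <<'E'
from h import *
st();shot('side','s4.png',(250,150,300,220),8)
E
```

```text
t 7.7 tcp [571.8 -91.1 193.4] F [ 5.1  1.1 -0.4] open 36.3
[[0.997, 0.079, 0.001], [0.079, -0.997, -0.0], [0.001, 0.0, -1.0]]
```

View pics/s4.png

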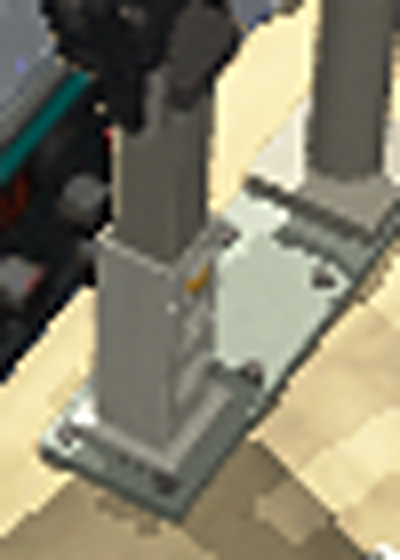

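Request:
carry_out:
  increments:
    - [0,0,0,0,0,0,60]
    - [0,0,0,0,0,0,75]
    - [0,0,0,0,0,0,75]
    - [0,0,0,0,0,0,75]
    - [0,0,0,0,0,-0.02,75]
    - [0,0,0,0,0,-0.04,75]
    - [0,0,0,0,0,-0.04,75]
  grip_force: 40

```text
time: 8.45
tcp_pos: [571.1, -91.0, 294.3]
orientation: [[0.997, 0.079, -0.002], [0.079, -0.997, 0.0], [-0.002, -0.0, -1.0]]
force: [0.1, 0.2, 1.3]
opening: 64.4
```

Request:
carry_out:
  increments:
    - [0,0,0.031,0,0,0,75]
    - [0,0,0,-0.034,0.02,0,75]
    - [0,0,0,-0.034,0.02,0,75]
    - [0,0,0,-0.034,0.02,0.0,75]
    - [0,0,0,-0.034,0.021,0.02,75]
    - [0,0,0,0,0,0.04,75]
    - [0,0,0,0,0,0.04,75]
    - [0,0,0,0,0,0,75]
    - [0,0,0,0,0,0,75]

```text
time: 9.35
tcp_pos: [439.8, -178.6, 194.3]
orientation: [[0.999, 0.048, -0.0], [0.048, -0.999, 0.0], [-0.0, -0.0, -1.0]]
force: [0.7, 0.1, 1.3]
opening: 64.4
```

```bash
python3 - <<'E'
from h import *
import pickle
st();c=shot('wrist','w3.png',None,1.3);pickle.dump(c,open('w3.pkl','wb'))
shot('side','s5.png')
for n,z,xy in(('16',16,(442.3,-183.3)),('8',8,(438,-65.6)),('12',12,(516,33)),('head',221,(571,-91.5))):print(n,(proj(c,[*xy,z])*1.3).round())
E
```

```text
t 9.35 tcp [ 439.8 -178.6  194.3] F [0.7 0.1 1.3] open 64.4
[[0.999, 0.048, -0.0], [0.048, -0.999, 0.0], [-0.0, -0.0, -1.0]]
16 [336. 216.]
8 [185. 212.]
12 [ 40. 100.]
head [ -38. -188.]
```

View pics/w3.png

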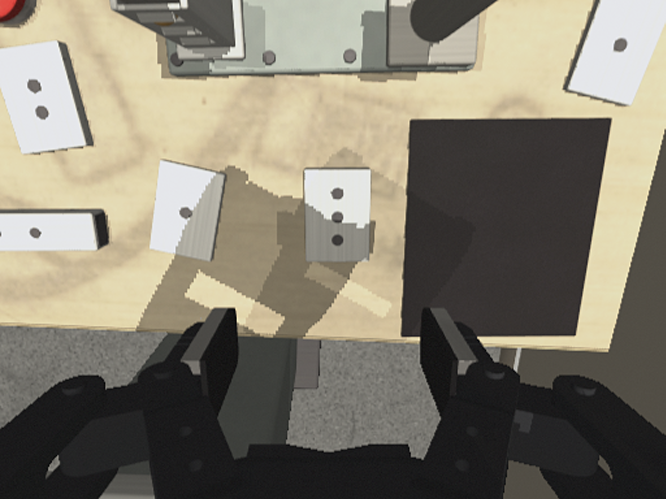

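Request:
carry_out:
  increments:
    - [0,0,0,0.0026,0.0053,0.04,75]
    - [0,0,0,0,0,0.04,75]
    - [0,0,0,0,0,0.04,75]
    - [0,0,0,0,0,0.04,75]
    - [0,0,0,0,0,0.02,75]
    - [0,0,0,0,0,0.01,75]
    - [0,0,0,0,0,0,75]

```text
time: 10.15
tcp_pos: [443.1, -183.8, 3.8]
orientation: [[0.999, 0.048, 0.0], [0.048, -0.999, -0.0], [0.0, 0.0, -1.0]]
force: [0.1, 0.5, -0.0]
opening: 64.0
```

Request:
carry_out:
  increments:
    - [0,0,0,0,0,0.0025,75]
    - [0,0,0,0,0,0,0]
    - [0,0,0,0,0,0,0]
    - [0,0,0,0,0,0,0]
    - [0,0,0,0,0,0,0]

```text
time: 10.65
tcp_pos: [443.3, -184.1, 2.3]
orientation: [[0.999, 0.048, 0.002], [0.048, -0.999, -0.001], [0.002, 0.001, -1.0]]
force: [-0.1, 0.7, 5.5]
opening: 49.0
```

Request:
carry_out:
  increments:
    - [0,0,0,0,0,0,0]
    - [0,0,0,0,0,-0.01,0]
    - [0,0,0,0,0,-0.03,0]
    - [0,0,0,0,0,-0.04,0]
    - [0,0,0,0,0,-0.045,0]
    - [0,0,0,0,0,-0.045,0]
    - [0,0,0,0,0,-0.045,0]
    - [0,0,-0.031,0,0,-0.045,0]
    - [0,0,0,0,0,0,0]
  grip_force: 60

```text
time: 11.55
tcp_pos: [444.2, -184.5, 267.6]
orientation: [[0.997, 0.08, 0.01], [0.08, -0.997, -0.005], [0.009, 0.006, -1.0]]
force: [0.6, -0.6, -2.3]
opening: 48.3
```

Request:
carry_out:
  increments:
    - [0,0,0,0.02,-0.012,0,0]
    - [0,0,0,0.03,-0.018,0,0]
    - [0,0,0,0.03,-0.018,0,0]
    - [0,0,0,0.03,-0.018,0,0]
    - [0,0,0,0.02,-0.012,0,0]
    - [0,0,0,0.004,-0.004,0,0]
    - [0,0,0,0,0,0,0]
    - [0,0,0,0,0,0,0]

```text
time: 12.35
tcp_pos: [568.7, -91.8, 260.9]
orientation: [[0.997, 0.078, -0.001], [0.078, -0.997, -0.0], [-0.001, -0.0, -1.0]]
force: [0.2, 0.2, -0.7]
opening: 48.4
```

```bash
python3 - <<'E'
from h import *
import pickle
o=st();c=shot('wrist','w4.png',None,1.3);pickle.dump(c,open('w4.pkl','wb'))
print(delta([571.3,-91.3,240],np.radians(94.5),o))
E
```

```text
t 12.35 tcp [568.7 -91.8 260.9] F [ 0.2  0.2 -0.7] open 48.4
[[0.997, 0.078, -0.001], [0.078, -0.997, -0.0], [-0.001, -0.0, -1.0]]
(array([-0.    ,  0.0007, -0.0001]), array([ 0.0026, -0.0003,  0.0209]))
```

View pics/w4.png

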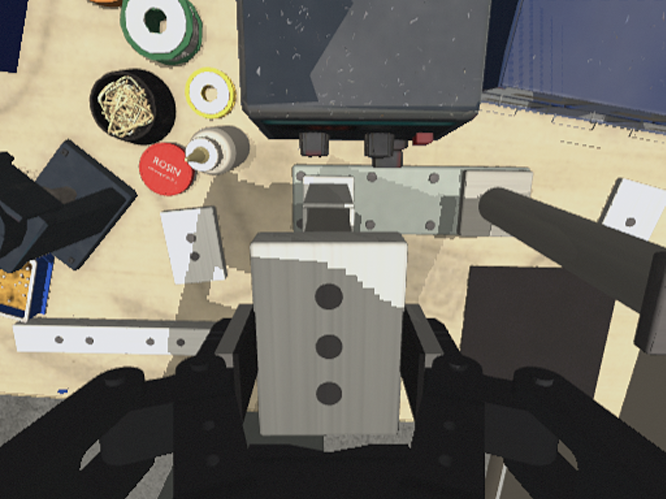

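```bash
python3 - <<'E'
from an import *
c=pickle.load(open('w4.pkl','rb'));z=260.9+13.7
print([pt(c,u/1.3,v/1.3,z).round(1) for u,v in((328.5,296),(328.5,347),(328.5,394))])
meas('pics/raw_w4.png',c,{'pl':(z,[(250,243),(406,243),(399,437),(260,434)]),'p12':(12,[(161,211),(213,207),(225,276),(175,283)]),
'jig':(12,[(292,236),(527,236)]),'jigfar':(12,[(292,166),(532,168)]),'rail':(20,[(16,323),(213,321)])},1.3)
c=pickle.load(open('w2.pkl','rb'))
meas('pics/raw_w2.png',c,{'jigfar':(12,[(266,164),(523,165)]),'head':(141,[(268,211),(338,211),(336,280),(268,279)]),'r':(20,[(0,328),(197,333)])},1.2)
E
```

```text
[array([585.1, -89.6, 274.6]), array([566.8, -91. , 274.6]), array([548.7, -92.5, 274.6])]
pl ctr [567.3 -91.2] L [np.float64(48.0), np.float64(72.1), np.float64(49.8), np.float64(70.6)] dir0-3 deg 4.7 
p12 ctr [517.6  34. ] L [np.float64(47.4), np.float64(70.8), np.float64(50.2), np.float64(70.3)] dir0-3 deg 9.6 
jig ctr [ 542.8 -169.1] L [np.float64(221.0), np.float64(221.0)] dir0-3 deg -85.5 [[534.0, -59.0], [551.0, -279.0]]
jigfar ctr [ 606.8 -163.1] L [np.float64(215.8), np.float64(215.8)] dir0-3 deg -86.1 [[599.0, -55.0], [614.0, -271.0]]
rail ctr [435.3 110.2] L [np.float64(195.7), np.float64(195.7)] dir0-3 deg -84.6 [[426.0, 208.0], [445.0, 13.0]]
jigfar ctr [ 607.3 -163.5] L [np.float64(216.5), np.float64(216.5)] dir0-3 deg -86.0 [[600.0, -55.0], [615.0, -271.0]]
head ctr [572.8 -90.4] L [np.float64(36.4), np.float64(39.2), np.float64(36.8), np.float64(38.9)] dir0-3 deg 2.6 
r ctr [436.   87.3] L [np.float64(180.7), np.float64(180.7)] dir0-3 deg -87.2 [[432.0, 178.0], [440.0, -3.0]]
```

Request:
carry_out:
  increments:
    - [0,0,0,0.0035,0,0.01,0]
    - [0,0,0,0,0,0.012,0]
    - [0,0,0,0,0,0.01,0]
    - [0,0,0,0,0,0.004,0]
    - [0,0,0,0,0,0,0]
    - [0,0,0,0,0,0,0]

```text
time: 13.0
tcp_pos: [573.2, -91.1, 225.1]
orientation: [[0.997, 0.079, 0.0], [0.079, -0.997, -0.0], [0.0, 0.0, -1.0]]
force: [0.4, -0.4, -1.6]
opening: 48.3
```

Request:
carry_out:
  increments:
    - [0,0,0,0,0,0.001,0]
    - [0,0,0,0,0,0,0]

```text
time: 13.2
tcp_pos: [573.1, -91.1, 224.1]
orientation: [[0.997, 0.079, 0.0], [0.079, -0.997, -0.0], [0.0, 0.0, -1.0]]
force: [0.0, -0.5, -1.5]
opening: 48.1
```

Request:
carry_out:
  increments:
    - [0,0,0,0,0,0.0006,0]
    - [0,0,0,0,0,0,0]

```text
time: 13.4
tcp_pos: [573.1, -91.1, 223.4]
orientation: [[0.997, 0.079, 0.0], [0.079, -0.997, -0.0], [0.0, 0.0, -1.0]]
force: [-0.3, -0.2, -2.0]
opening: 48.5
```

Request:
carry_out:
  increments:
    - [0,0,0,-0.0008,0.0008,0.0006,0]
    - [0,0,0,0,0,0,0]

```text
time: 13.6
tcp_pos: [572.5, -92.0, 223.1]
orientation: [[0.997, 0.079, 0.001], [0.079, -0.997, 0.0], [0.001, 0.0, -1.0]]
force: [0.7, 0.9, 1.1]
opening: 48.0
```

Request:
carry_out:
  increments:
    - [0,0,0,0,0,0.0006,0]
    - [0,0,0,0,0,0,0]

```text
time: 13.8
tcp_pos: [572.6, -92.0, 222.8]
orientation: [[0.997, 0.079, 0.001], [0.079, -0.997, -0.0], [0.001, 0.0, -1.0]]
force: [-0.9, 1.9, 4.6]
opening: 48.2
```

Request:
carry_out:
  increments:
    - [0,0,0,0,0,0.0006,0]
    - [0,0,0,0,0,0,0]

```text
time: 14.0
tcp_pos: [572.6, -92.0, 222.6]
orientation: [[0.997, 0.079, 0.001], [0.079, -0.997, -0.0], [0.001, 0.0, -1.0]]
force: [-2.5, 2.7, 8.7]
opening: 48.4
```

```bash
python3 - <<'E'
from h import *
import pickle
c=pickle.load(open('w1.pkl','rb'));d=pickle.load(open('w4.pkl','rb'))
# bottle tip: triangulate w1,w4
def tri(a,b):
    (o1,d1),(o2,d2)=a,b;A=np.c_[d1,-d2];s=np.linalg.lstsq(A,o2-o1,rcond=None)[0];return (o1+d1*s[0]+o2+d2*s[1])/2
print('tip',tri(ray(c,167/1.55,30/1.55),ray(d,188/1.3,154/1.3)).round())
print('tin top',pt(d,167/1.3,168/1.3,21).round())
print(telemetry.get_obs()['qpos'].round(2), optics.calibration('wrist')['pose'][:3,3]-telemetry.get_obs()['tcp_pos'])
E
```

```text
tip [611.   8. 106.]
tin top [590.  54.  21.]
[-0.24  0.41  1.58 -0.    1.14  1.25] [ 69.53195796   6.34958353 142.8016331 ]
```

Request:
carry_out:
  increments:
    - [0,0,0,0,0,-0.0012,0]
    - [0,0,0,0,0,0,72]
    - [0,0,0,0,0,0,72]
    - [0,0,0,0,0,0,72]
    - [0,0,0,0,0,-0.01,72]
    - [0,0,0,0,0,-0.02,72]
    - [0,0,0,0,0,-0.03,72]
    - [0,0,0,0,0,-0.03,72]
    - [0,0,0,0,0,0,72]
    - [0,0,0,0,0,0,72]

```text
time: 15.0
tcp_pos: [572.4, -92.0, 313.6]
orientation: [[0.997, 0.079, 0.001], [0.079, -0.997, -0.0], [0.001, 0.0, -1.0]]
force: [-0.3, 0.3, -0.8]
opening: 61.6
```

```bash
python3 - <<'E'
from h import *
import pickle
st();c=shot('wrist','w5.png',None,1.3);pickle.dump(c,open('w5.pkl','wb'))
print(proj(c,[570.6,-91.4,237])*1.3)
E
```

```text
t 15.0 tcp [572.4 -92.  313.6] F [-0.3  0.3 -0.8] open 61.6
[[0.997, 0.079, 0.001], [0.079, -0.997, -0.0], [0.001, 0.0, -1.0]]
[328.89720211 262.91310608]
```

View pics/w5.png

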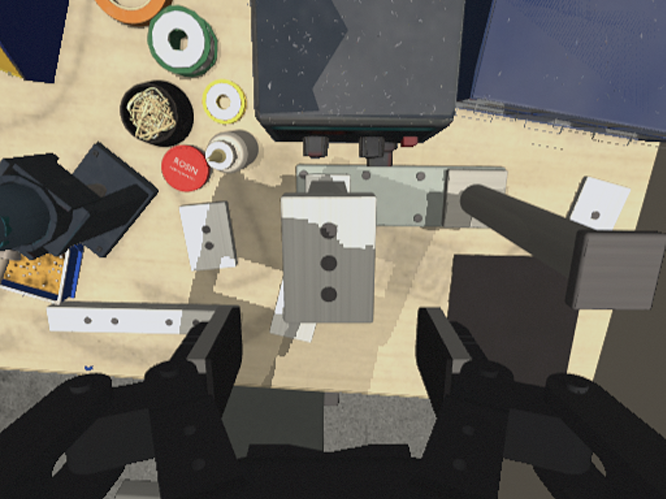

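```bash
python3 - <<'E'
from an import *
C={k:pickle.load(open(f'w{k}.pkl','rb')) for k in (1,2,4,5)}
def tri(a,b):
    (o1,d1),(o2,d2)=a,b;A=np.c_[d1,-d2];s=np.linalg.lstsq(A,o2-o1,rcond=None)[0];p,q=o1+d1*s[0],o2+d2*s[1];return ((p+q)/2).round(),np.linalg.norm(p-q).round(1)
print('corner',tri(ray(C[1],132/1.55,120/1.55),ray(C[5],157/1.3,190/1.3)))
print('corner2',tri(ray(C[1],132/1.55,120/1.55),ray(C[2],98/1.2,202/1.2)))
s=optics.calibration('side')
print('top of post', tri(ray(s,180+140/3.5,100+362/3.5),ray(C[5],10/1.3,250/1.3)))
meas('pics/raw_w5.png',C[5],{'pil':(249,[(583,231),(664,231),(661,308),(573,307)]),'p12':(12,[(180,207),(227,202),(237,264),(190,270)]),
'head':(237,[(281,198),(377,198),(374,322),(282,321)])},1.3)
E
```

```text
corner (array([559.,  94.,  -7.]), np.float64(0.3))
corner2 (array([558.,  80.,  21.]), np.float64(1.0))
top of post (array([567., 107., 211.]), np.float64(29.7))
pil ctr [ 582.2 -239.3] L [np.float64(40.2), np.float64(42.1), np.float64(46.1), np.float64(40.9)] dir0-3 deg 10.5 
p12 ctr [516.8  34.6] L [np.float64(47.9), np.float64(70.9), np.float64(50.1), np.float64(70.4)] dir0-3 deg 9.6 
head ctr [571.4 -90.6] L [np.float64(48.0), np.float64(70.7), np.float64(50.5), np.float64(69.9)] dir0-3 deg 4.1
```

```bash
python3 - <<'E'
from h import *
import pickle
s=optics.calibration('side');c=pickle.load(open('w5.pkl','rb'));d=pickle.load(open('w2.pkl','rb'))
for z in(0,50,100,130,160):print(z,'sidetop',pt(s,220,203,z).round(),'side right-base',pt(s,243,262,z).round(),'w5 right edge',pt(c,90/1.3,220/1.3,z).round(),'w2 right tip',pt(d,80/1.2,205/1.2,z).round())
im=cv2.imread('pics/raw_s5.png')[180:300,180:320];a=cv2.resize(im,None,fx=2.8,fy=2.8,interpolation=2)
b=cv2.imread('pics/raw_w5.png')[100:270,0:200];b=cv2.resize(b,(395,336),interpolation=2)
cv2.imwrite('pics/post.png',np.hstack([a,b]))
E
```

```text
0 sidetop [695.  -6.   0.] side right-base [512. 117.   0.] w5 right edge [522. 165.   0.] w2 right tip [549. 106.   0.]
50 sidetop [668.  22.  50.] side right-base [494. 139.  50.] w5 right edge [535. 137.  50.] w2 right tip [562.  79.  50.]
100 sidetop [641.  51. 100.] side right-base [476. 161. 100.] w5 right edge [548. 110. 100.] w2 right tip [575.  51. 100.]
130 sidetop [625.  68. 130.] side right-base [465. 175. 130.] w5 right edge [556.  93. 130.] w2 right tip [583.  34. 130.]
160 sidetop [609.  85. 160.] side right-base [454. 188. 160.] w5 right edge [564.  77. 160.] w2 right tip [592.  17. 160.]
```

View pics/post.png

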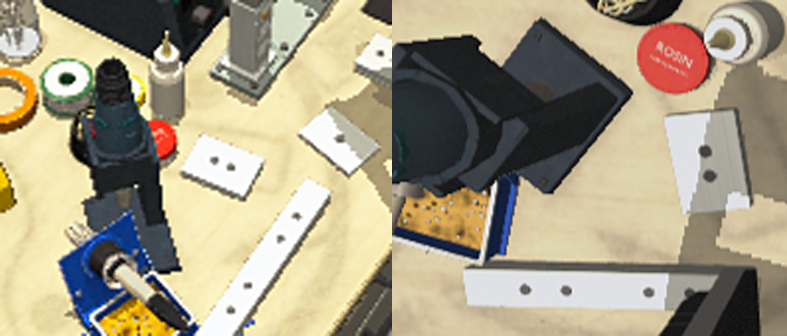

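```bash
python3 - <<'E'
from h import *
import pickle
s=optics.calibration('side');C={k:pickle.load(open(f'w{k}.pkl','rb')) for k in (1,2,4,5)}
def tri(a,b):
    (o1,d1),(o2,d2)=a,b;A=np.c_[d1,-d2];t=np.linalg.lstsq(A,o2-o1,rcond=None)[0];p,q=o1+d1*t[0],o2+d2*t[1];return p.round(),q.round()
# side handle: crop scale2.8 origin(180,180)
f=lambda u,v:ray(s,180+u/2.8,180+v/2.8)
g=lambda u,v:ray(C[5],(u-392)*200/395,100+v*170/336)
print('body top',tri(f(115,120),g(425,110)));print('right edge',tri(f(157,160),g(515,125)));print('bracket foot',tri(f(163,190),g(500,190)))
print('cap',tri(f(110,70),g(400,120)))
E
```

```text
body top (array([570., 128., 152.]), array([571., 129., 153.]))
right edge (array([538., 110.,  94.]), array([553., 120.,  95.]))
bracket foot (array([513., 133.,  93.]), array([513., 133.,  93.]))
cap (array([585., 113., 199.]), array([577., 108., 197.]))
```

Request:
carry_out:
  increments:
    - [0,0,-0.096,0,0,0,72]
    - [0,0,0,-0.006,-0.024,0,72]
    - [0,0,0,-0.009,-0.037,0,72]
    - [0,0,0,-0.009,-0.037,0,72]
    - [0,0,0,-0.0086,-0.036,0.02,72]
    - [0,0,0,0,0,0.04,72]
    - [0,0,0,0,0,0.04,72]
    - [0,0,0,0,0,0.04,72]
    - [0,0,0,0,0,0.01,72]
    - [0,0,0,0,0,0,72]

```text
time: 16.05
tcp_pos: [516.2, 34.3, 161.7]
orientation: [[0.985, 0.174, -0.003], [0.174, -0.985, 0.0], [-0.003, -0.001, -1.0]]
force: [-0.1, 0.5, 1.0]
opening: 61.5
```

```bash
python3 - <<'E'
from h import *
import pickle
o=st();c=shot('wrist','w6.png');pickle.dump(c,open('w6.pkl','wb'))
g=cv2.cvtColor(cv2.imread('pics/raw_w6.png'),cv2.COLOR_BGR2GRAY)
# drill marks near expected
u,v=proj(c,[517,34.3,12]).astype(int);w=g[max(0,v-25):v+25,u-25:u+25]
n,l,s,ce=cv2.connectedComponentsWithStats((w<110).astype(np.uint8))
P=[pt(c,u-25+a[0],v-25+a[1],12)[:2] for a,b in zip(ce[1:],s[1:]) if 8<b[4]<120];print(P,[b[4] for b in s[1:]])
if len(P)==2:
    m=(P[0]+P[1])/2;e=P[0]-P[1];print(m,np.degrees(np.arctan2(e[1],e[0])));print(delta([*m,3],np.radians(100),o))
E
```

```text
t 16.05 tcp [516.2  34.3 161.7] F [-0.1  0.5  1. ] open 61.5
[[0.985, 0.174, -0.003], [0.174, -0.985, 0.0], [-0.003, -0.001, -1.0]]
[array([525.30652514,  36.24474189]), array([507.83712546,  32.96708011])] [np.int32(81), np.int32(82)]
[516.5718253  34.605911 ] 10.626465078367858
(array([-0.0007,  0.0033,  0.0001]), array([ 1.000e-03, -1.000e-04,  1.587e-01]))
```

Request:
carry_out:
  increments:
    - [0,0.003,-0.01,0.0008,0,0.04,72]
    - [0,0,0,0,0,0.04,72]
    - [0,0,0,0,0,0.04,72]
    - [0,0,0,0,0,0.03,72]
    - [0,0,0,0,0,0.008,72]
    - [0,0,0,0,0,0,72]

```text
time: 16.7
tcp_pos: [518.9, 34.5, 5.6]
orientation: [[0.983, 0.184, 0.004], [0.184, -0.983, 0.001], [0.004, 0.0, -1.0]]
force: [0.3, 0.4, 0.2]
opening: 61.5
```

Request:
carry_out:
  increments:
    - [0,0,0,0,0,0.0005,72]
    - [0,0,0,0,0,0,0]
    - [0,0,0,0,0,0,0]
    - [0,0,0,0,0,0,0]
    - [0,0,0,0,0,0,0]
    - [0,0,0,0,0,-0.003,0]
    - [0,0,0,0,0,-0.02,0]

```text
time: 17.4
tcp_pos: [517.3, 34.5, 27.2]
orientation: [[0.983, 0.184, 0.001], [0.184, -0.983, 0.001], [0.001, -0.0, -1.0]]
force: [-1.0, 0.1, -1.5]
opening: 47.2
```

Request:
carry_out:
  increments:
    - [0,0,0,0,0,-0.03,0]
    - [0,0,0,0,0,-0.045,0]
    - [0,0,0,0,0,-0.045,0]
    - [0,0,0,0,0,-0.045,0]
    - [0,0,0,0,0,-0.045,0]
    - [0,0,0.053,0,0,-0.04,0]
    - [0,0,0.053,0,0,-0.01,0]
    - [0,0,0,0.006,0.015,0,0]
    - [0,0,0,0.013,0.035,0,0]
    - [0,0,0,0.013,0.04,0,0]

```text
time: 18.4
tcp_pos: [556.3, -54.0, 287.1]
orientation: [[0.997, 0.082, 0.003], [0.082, -0.997, 0.001], [0.003, -0.0, -1.0]]
force: [0.5, -0.3, -2.0]
opening: 46.8
```

Request:
carry_out:
  increments:
    - [0,0,0,0.01,0.03,0,0]
    - [0,0,0,0.003,0.01,0,0]
    - [0,0,0,0,0,0,0]
    - [0,0,0,0,0,0,0]

```text
time: 18.8
tcp_pos: [571.9, -91.2, 287.0]
orientation: [[0.997, 0.079, 0.002], [0.079, -0.997, 0.001], [0.002, -0.001, -1.0]]
force: [0.9, -0.8, -1.2]
opening: 47.1
```

```bash
python3 - <<'E'
from h import *
import pickle
o=st();c=shot('wrist','w7.png',None,1.3);pickle.dump(c,open('w7.pkl','wb'))
print('16 on head proj',(proj(c,[570.6,-91.4,237])*1.3).round())
E
```

```text
t 18.8 tcp [571.9 -91.2 287. ] F [ 0.9 -0.8 -1.2] open 47.1
[[0.997, 0.079, 0.002], [0.079, -0.997, 0.001], [0.002, -0.001, -1.0]]
16 on head proj [331. 279.]
```

View pics/w7.png

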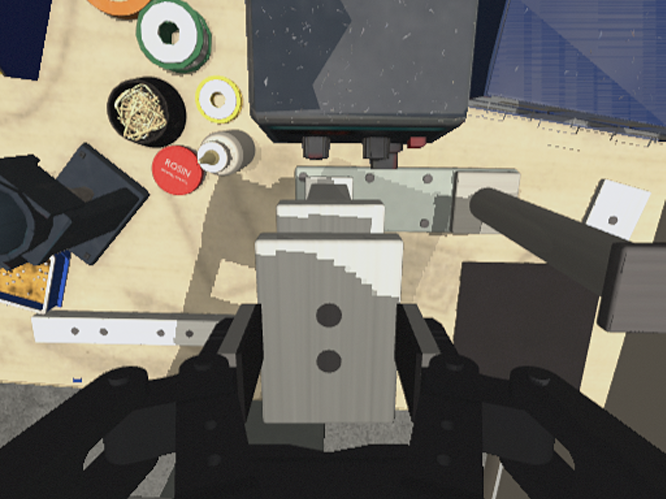

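```bash
python3 - <<'E'
from h import *
import pickle
c=pickle.load(open('w7.pkl','rb'));a=pt(c,328.5/1.3,315/1.3,293.9);b=pt(c,328.5/1.3,361/1.3,293.9);print((a+b)/2,a-b)
m=(a+b)/2;o=telemetry.get_obs();print(o['tcp_pos']-m); print(delta(np.array([570.6,-91.4,0])+[*(o['tcp_pos']-m)[:2],245],np.radians(94.5),o))
E
```

```text
[569.48825896 -90.48977401 293.9       ] [17.75494582  1.4040398   0.        ]
[ 2.41066179 -0.32743542 -6.71905729]
(array([-0.0007, -0.0024,  0.0013]), array([0.0009, 0.001 , 0.0422]))
```

Request:
carry_out:
  increments:
    - [0,-0.002,0,0.0009,0.0009,0.01,0]
    - [0,0,0,0,0,0.015,0]
    - [0,0,0,0,0,0.012,0]
    - [0,0,0,0,0,0.006,0]
    - [0,0,0,0,0,0,0]
    - [0,0,0,0,0,0,0]

```text
time: 19.45
tcp_pos: [573.5, -92.3, 244.5]
orientation: [[0.997, 0.079, 0.001], [0.079, -0.997, 0.0], [0.001, -0.0, -1.0]]
force: [-0.4, -0.1, -1.3]
opening: 47.1
```

Request:
carry_out:
  increments:
    - [0,0,0,0,0,0.001,0]
    - [0,0,0,0,0,0,0]

```text
time: 19.65
tcp_pos: [573.4, -92.5, 243.4]
orientation: [[0.997, 0.079, 0.001], [0.079, -0.997, 0.0], [0.001, -0.0, -1.0]]
force: [0.2, -0.2, -1.3]
opening: 47.2
```

Request:
carry_out:
  increments:
    - [0,0,0,0,0,0.0006,0]
    - [0,0,0,0,0,0,0]

```text
time: 19.85
tcp_pos: [573.4, -92.5, 243.2]
orientation: [[0.997, 0.079, 0.001], [0.079, -0.997, 0.0], [0.001, -0.0, -1.0]]
force: [-2.0, 0.9, 3.8]
opening: 47.0
```

Request:
carry_out:
  increments:
    - [0,0,0,0,0,0.0006,0]
    - [0,0,0,0,0,0,0]

```text
time: 20.05
tcp_pos: [573.5, -92.5, 243.0]
orientation: [[0.997, 0.079, 0.002], [0.079, -0.997, 0.0], [0.002, -0.0, -1.0]]
force: [-3.1, 0.3, 7.9]
opening: 46.3
```

Contact. Release and rise, then look at both the stack and the rail.

Request:
carry_out:
  increments:
    - [0,0,0,0,0,-0.001,0]
    - [0,0,0,0,0,0,72]
    - [0,0,0,0,0,0,72]
    - [0,0,0,0,0,0,72]
    - [0,0,0,0,0,-0.01,72]
    - [0,0,0,0,0,-0.02,72]
    - [0,0,0,0,0,-0.03,72]
    - [0,0,0,0,0,-0.03,72]
    - [0,0,0,0,0,0,72]
    - [0,0,0,0,0,0,72]

```text
time: 21.05
tcp_pos: [573.4, -92.5, 334.0]
orientation: [[0.997, 0.079, 0.002], [0.079, -0.997, 0.0], [0.002, 0.0, -1.0]]
force: [-0.1, -0.2, -0.3]
opening: 61.6
```

```bash
cat >> h.py <<'E'
def marks(f,c,xy,z,r=25,th=110):
    g=cv2.cvtColor(cv2.imread(f),cv2.COLOR_BGR2GRAY);u,v=proj(c,[*xy,z]).astype(int)
    x0,y0=max(0,u-r),max(0,v-r);w=g[y0:v+r,x0:u+r]
    n,l,s,ce=cv2.connectedComponentsWithStats((w<th).astype(np.uint8))
    return [(pt(c,x0+a[0],y0+a[1],z)[:2].round(1).tolist(),int(b[4])) for a,b in zip(ce[1:],s[1:]) if 6<b[4]<200]
E
python3 - <<'E'
from h import *
import pickle
o=st();c=shot('wrist','w8.png',None,1.3);pickle.dump(c,open('w8.pkl','wb'))
print((proj(c,[570.6,-91.4,249])*1.3).round());print(marks('pics/raw_w8.png',c,(570.6,-91.4),249,25,80))
print([ (proj(c,[*p,249])*1.3).round().tolist() for p in((570.1,-91.2),(580.9,-240.8))])
E
```

```text
t 21.05 tcp [573.4 -92.5 334. ] F [-0.1 -0.2 -0.3] open 61.6
[[0.997, 0.079, 0.002], [0.079, -0.997, 0.0], [0.002, 0.0, -1.0]]
[328. 260.]
[([579.4, -90.9], 109), ([561.4, -92.3], 105)]
[[327.0, 261.0], [597.0, 262.0]]
```

View pics/w8.png

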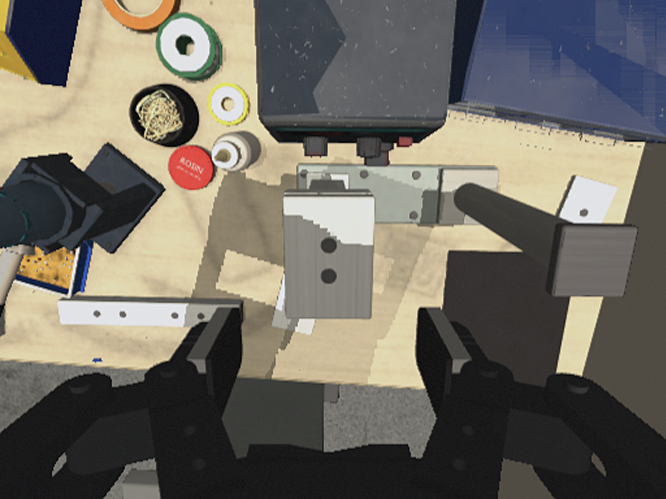

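Request:
carry_out:
  increments:
    - [0,0,0,-0.02,-0.03,0,72]
    - [0,0,0,-0.024,-0.036,0,72]
    - [0,0,0,-0.024,-0.036,0,72]
    - [0,0,0,-0.024,-0.036,0,72]
    - [0,0,0,-0.024,-0.036,0,72]
    - [0,0,0,-0.024,-0.033,0,72]
    - [0,0,-0.145,0,0,0,60]
    - [0,0,-0.146,0,0,0,60]
    - [0,0,-0.146,0,0,0,60]

```text
time: 22.0
tcp_pos: [416.8, 103.1, 332.4]
orientation: [[0.867, 0.499, -0.001], [0.499, -0.867, 0.0], [-0.0, -0.0, -1.0]]
force: [0.7, -0.2, -0.3]
opening: 51.5
```

Request:
carry_out:
  increments:
    - [0,0,-0.146,0,0,0.03,60]
    - [0,0,-0.146,0,0,0.03,60]
    - [0,0,-0.146,0,0,0.03,60]
    - [0,0,-0.146,0,0,0.03,60]
    - [0,0,-0.146,0,0,0.03,60]
    - [0,0,-0.146,0,0,0,60]
    - [0,0,-0.144,0,0,0,60]
    - [0,0,0,0,0,0,60]
    - [0,0,0,0,0,0,60]

```text
time: 22.9
tcp_pos: [417.3, 102.8, 182.8]
orientation: [[0.039, 0.999, 0.0], [0.999, -0.039, 0.0], [0.0, 0.0, -1.0]]
force: [0.0, -0.2, -0.4]
opening: 51.2
```

```bash
python3 - <<'E'
from h import *
import pickle
o=st();c=shot('wrist','w9.png',None,1.3);pickle.dump(c,open('w9.pkl','wb'))
print((proj(c,[417.5,102.8,20])*1.3).round());print(marks('pics/raw_w9.png',c,(417.5,102.8),20,120))
E
```

```text
t 22.9 tcp [417.3 102.8 182.8] F [ 0.  -0.2 -0.4] open 51.2
[[0.039, 0.999, 0.0], [0.999, -0.039, 0.0], [0.0, 0.0, -1.0]]
[329. 225.]
[([401.1, 209.4], 7), ([322.9, 209.8], 9), ([336.8, 197.1], 38), ([395.6, 205.6], 7), ([478.1, 203.4], 9), ([321.7, 190.0], 11), ([334.3, 183.3], 17), ([344.6, 178.5], 59), ([396.9, 171.9], 20), ([412.9, 164.9], 61), ([396.7, 156.4], 47), ([336.8, 138.1], 26), ([414.4, 134.7], 56), ([429.6, 129.1], 11), ([434.1, 110.5], 170), ([417.6, 75.0], 40), ([402.7, 72.1], 8), ([419.2, 44.8], 38), ([304.4, 47.0], 7), ([310.3, 28.6], 15), ([416.2, -25.0], 38)]
```

View pics/w9.png

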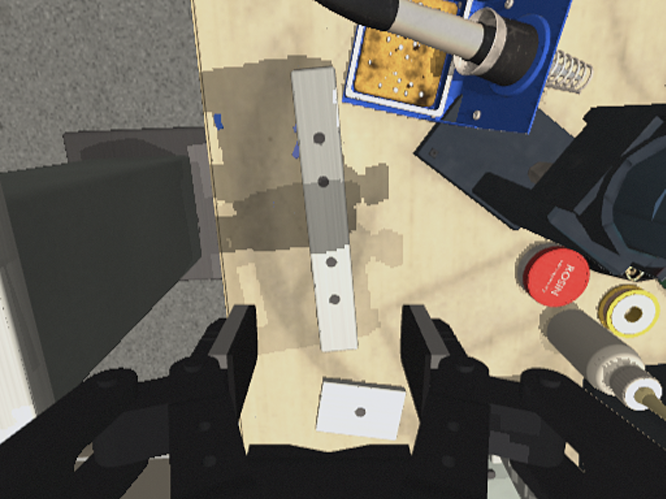

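Request:
carry_out:
  increments:
    - [0,0,-0.091,0,0,0,60]
    - [0,0,0,0.0022,-0.0012,0.04,60]
    - [0,0,0,0,0,0.04,60]
    - [0,0,0,0,0,0.04,60]
    - [0,0,0,0,0,0.04,60]
    - [0,0,0,0,0,0.017,60]
    - [0,0,0,0,0,0,60]
    - [0,0,0,0,0,0,60]

```text
time: 23.75
tcp_pos: [416.6, 105.1, 6.6]
orientation: [[-0.054, 0.999, 0.001], [0.999, 0.054, 0.0], [0.0, 0.001, -1.0]]
force: [0.6, 0.0, 0.3]
opening: 51.2
```

Request:
carry_out:
  increments:
    - [0,0,0,0,0,0,0]
    - [0,0,0,0,0,0,0]
    - [0,0,0,0,0,0,0]
    - [0,0,0,0,0,0,0]
    - [0,0,0,0,0,0,0]
    - [0,0,0,0,0,0,0]
  grip_force: 70

```text
time: 24.35
tcp_pos: [417.1, 105.2, 7.6]
orientation: [[-0.055, 0.998, 0.003], [0.998, 0.055, 0.001], [0.001, 0.003, -1.0]]
force: [-1.5, 0.2, 10.9]
opening: 27.8
```

Request:
carry_out:
  increments:
    - [0,0,0,0,0,-0.005,0]
    - [0,0,0,0,0,-0.02,0]
    - [0,0,0,0,0,-0.04,0]
    - [0,0,0,0,0,-0.045,0]
    - [0,0,0,0,0,-0.045,0]
    - [0,0,0,0,0,-0.045,0]
    - [0,0,0,0,0,-0.045,0]
    - [0,0,-0.02,0,0,-0.045,0]
    - [0,0,0,0,0,-0.01,0]
    - [0,0,0,0,0,0,0]

```text
time: 25.35
tcp_pos: [416.3, 105.0, 307.6]
orientation: [[-0.076, 0.997, 0.004], [0.997, 0.076, 0.001], [0.001, 0.004, -1.0]]
force: [0.2, 0.1, -2.4]
opening: 28.2
```

Request:
carry_out:
  increments:
    - [0,0,0,-0.02,0.01,0,0]
    - [0,0,0,-0.03,0.015,0,0]
    - [0,0,0,-0.035,0.017,0,0]
    - [0,0,0,-0.04,0.019,0,0]
    - [0,0,0,-0.04,0.019,0,0]
    - [0,0,0,-0.04,0.019,0,0]
    - [0,0,0,-0.035,0.017,0,0]
    - [0,0,0,-0.03,0.015,0,0]
    - [0,0,0,-0.012,0.007,0,0]
    - [0,0,0,0,0,0,0]

```text
time: 26.35
tcp_pos: [574.9, -166.6, 303.7]
orientation: [[-0.074, 0.997, -0.002], [0.997, 0.074, 0.002], [0.002, -0.002, -1.0]]
force: [-0.4, 0.4, -3.8]
opening: 28.0
```

```bash
python3 - <<'E'
from h import *
import pickle
o=st();c=shot('wrist','w10.png',None,1.3);pickle.dump(c,open('w10.pkl','wb'))
shot('side','s10.png')
E
```

```text
t 26.35 tcp [ 574.9 -166.6  303.7] F [-0.4  0.4 -3.8] open 28.0
[[-0.074, 0.997, -0.002], [0.997, 0.074, 0.002], [0.002, -0.002, -1.0]]
```

View pics/w10.png

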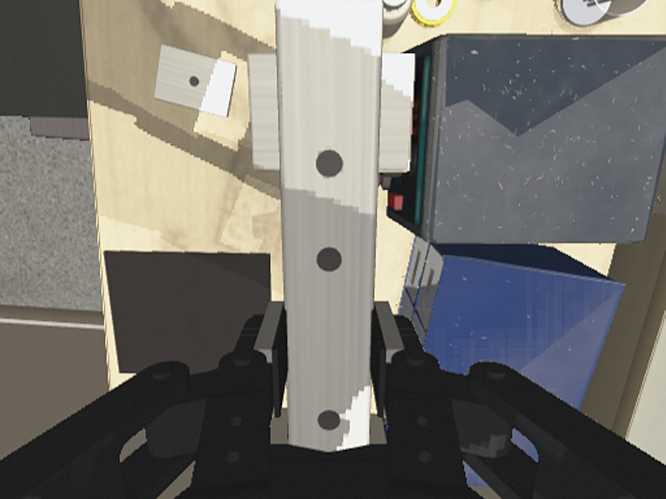

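```bash
python3 - <<'E'
from h import *
import pickle
c=pickle.load(open('w10.pkl','rb'))
for z in(315,317,319):
  P=[pt(c,u/1.3,v/1.3,z)[:2] for u,v in((329.5,163),(329.5,259),(328.5,420))]
  print(z,np.round(P,1).tolist(),[np.linalg.norm(P[i]-P[i+1]).round(1) for i in(0,1)])
print([pt(c,u/1.3,v/1.3,249)[:2].round(1) for u,v in((250,171),(411,173))])
E
```

```text
315 [[570.9, -107.3], [573.1, -137.5], [577.3, -198.0]] [np.float64(30.3), np.float64(60.6)]
317 [[570.8, -107.1], [573.1, -136.9], [577.2, -196.5]] [np.float64(29.9), np.float64(59.7)]
319 [[570.8, -107.0], [573.0, -136.3], [577.0, -194.9]] [np.float64(29.4), np.float64(58.8)]
[array([ 535.5, -119.1]), array([ 608.6, -114.6])]
```

Request:
carry_out:
  increments:
    - [0.002,0.002,0,0.0008,0.0005,0.01,0]
    - [0,0,0,0,0,0.015,0]
    - [0,0,0,0,0,0.012,0]
    - [0,0,0,0,0,0.006,0]
    - [0,0,0,0,0,0,0]
    - [0,0,0,0,0,0,0]

```text
time: 27.05
tcp_pos: [575.7, -164.7, 263.5]
orientation: [[-0.076, 0.997, -0.001], [0.997, 0.076, 0.002], [0.002, -0.001, -1.0]]
force: [1.2, 0.3, -1.5]
opening: 27.8
```

Request:
carry_out:
  increments:
    - [0,0,0,0,0,0.001,0]
    - [0,0,0,0,0,0,0]

```text
time: 27.25
tcp_pos: [575.7, -164.9, 262.5]
orientation: [[-0.076, 0.997, -0.001], [0.997, 0.076, 0.002], [0.002, -0.0, -1.0]]
force: [0.5, -0.1, -2.7]
opening: 27.9
```

Request:
carry_out:
  increments:
    - [0,0,0,0,0,0.001,0]
    - [0,0,0,0,0,0,0]

```text
time: 27.45
tcp_pos: [575.5, -164.9, 261.2]
orientation: [[-0.076, 0.997, -0.001], [0.997, 0.076, 0.002], [0.002, -0.001, -1.0]]
force: [-0.1, 0.1, -2.8]
opening: 27.9
```

Request:
carry_out:
  increments:
    - [0,0,0,0,0,0.0006,0]
    - [0,0,0,0,0,0,0]

```text
time: 27.65
tcp_pos: [575.5, -164.9, 260.5]
orientation: [[-0.076, 0.997, -0.001], [0.997, 0.076, 0.002], [0.002, -0.001, -1.0]]
force: [-0.6, 0.5, -3.1]
opening: 27.9
```

Request:
carry_out:
  increments:
    - [0,0,0,0,0,0.0015,0]
    - [0,0,0,0,0,0.0015,0]
    - [0,0,0,0,0,0,0]

```text
time: 27.95
tcp_pos: [575.4, -164.8, 257.2]
orientation: [[-0.076, 0.997, -0.002], [0.997, 0.076, 0.002], [0.003, -0.001, -1.0]]
force: [-0.3, -0.5, -2.4]
opening: 28.4
```

Request:
carry_out:
  increments:
    - [0,0,0,0,0,0.0006,0]
    - [0,0,0,0,0,0,0]

```text
time: 28.15
tcp_pos: [575.5, -164.8, 256.9]
orientation: [[-0.076, 0.997, -0.001], [0.997, 0.076, 0.002], [0.002, -0.001, -1.0]]
force: [-0.3, 0.2, -2.4]
opening: 27.9
```

Request:
carry_out:
  increments:
    - [0,0,0,0,0,0.0006,0]
    - [0,0,0,0,0,0,0]

```text
time: 28.35
tcp_pos: [575.6, -164.8, 256.6]
orientation: [[-0.076, 0.997, -0.001], [0.997, 0.076, 0.002], [0.002, -0.001, -1.0]]
force: [-0.3, 0.4, -0.2]
opening: 28.1
```

Request:
carry_out:
  increments:
    - [0,0,0,0,0,0.0005,0]
    - [0,0,0,0,0,0,0]

```text
time: 28.55
tcp_pos: [575.6, -164.8, 256.4]
orientation: [[-0.076, 0.997, -0.001], [0.997, 0.076, 0.002], [0.002, -0.0, -1.0]]
force: [-2.3, 1.0, 4.4]
opening: 28.0
```

Contact on both; release gently and lift clear.

Request:
carry_out:
  increments:
    - [0,0,0,0,0,-0.0004,0]
    - [0,0,0,0,0,0,60]
    - [0,0,0,0,0,0,60]
    - [0,0,0,0,0,0,60]
    - [0,0,0,0,0,-0.01,60]
    - [0,0,0,0,0,-0.02,60]
    - [0,0,0,0,0,-0.03,60]
    - [0,0,0,0,0,-0.03,60]
    - [0,0,0,0,0,0,60]
    - [0,0,0,0,0,0,60]

```text
time: 29.55
tcp_pos: [575.7, -165.1, 347.1]
orientation: [[-0.076, 0.997, 0.0], [0.997, 0.076, 0.002], [0.002, 0.0, -1.0]]
force: [-0.3, 0.1, -0.7]
opening: 51.4
```

```bash
python3 - <<'E'
from h import *
import pickle
o=st();c=shot('wrist','w11.png',None,0.78);pickle.dump(c,open('w11.pkl','wb'))
shot('side','s11.png',None,1)
a=cv2.imread('pics/w11.png');b=cv2.imread('pics/raw_s11.png')[80:340,180:400];b=cv2.resize(b,(int(220*300/260),300),interpolation=2)
cv2.imwrite('pics/c11.png',np.hstack([a,cv2.copyMakeBorder(b,0,0,0,0,0)[:a.shape[0]]]) if a.shape[0]<=300 else a)
print(marks('pics/raw_w11.png',c,(575.5,-166),269,90,80))
E
```

```text
t 29.55 tcp [ 575.7 -165.1  347.1] F [-0.3  0.1 -0.7] open 51.4
[[-0.076, 0.997, 0.0], [0.997, 0.076, 0.002], [0.002, 0.0, -1.0]]
[([616.0, -104.5], 7), ([619.4, -119.0], 72), ([617.0, -117.2], 10), ([573.1, -135.0], 93), ([617.0, -159.3], 9), ([627.1, -173.0], 19), ([575.6, -194.0], 22), ([617.4, -215.1], 123), ([522.0, -211.8], 35), ([562.3, -208.5], 31), ([595.3, -205.9], 18), ([612.5, -206.2], 18), ([642.2, -214.8], 15), ([565.2, -232.1], 13), ([614.8, -231.8], 9)]
```

View pics/c11.png

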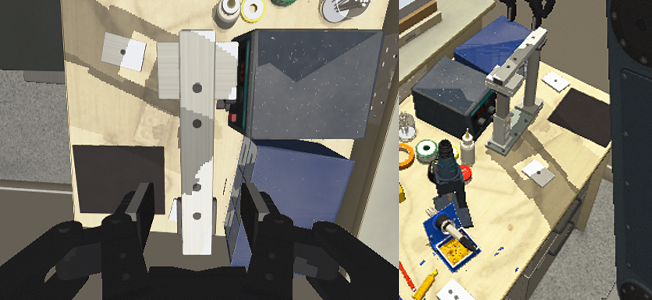

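Request:
carry_out:
  increments:
    - [0,0,-0.147,0,0,0,72]
    - [0,0,-0.147,0,0,0,72]
    - [0,0,-0.147,0,0,0,72]
    - [0,0,-0.147,0,0,0,72]
    - [0,0,-0.147,0,0,0,72]
    - [0,0,-0.147,0,0,0,72]
    - [0,0,-0.147,0,0,0,72]
    - [0,0,-0.147,0,0,0,72]
    - [0,0,-0.147,0,0,0,72]
    - [0,0,0,0,0,0,72]

```text
time: 30.65
tcp_pos: [575.4, -164.9, 345.3]
orientation: [[-0.986, 0.169, -0.003], [0.169, 0.986, 0.003], [0.003, 0.002, -1.0]]
force: [-0.6, 0.7, 0.2]
opening: 61.5
```

Request:
carry_out:
  increments:
    - [0,0,0,0.025,0.012,0,72]
    - [0,0,0,0.032,0.0155,0,72]
    - [0,0,0,0.032,0.0155,0,72]
    - [0,0,0,0.032,0.0155,0,72]
    - [0,0,0,0.032,0.0155,0.03,72]
    - [0,0,0,0,0,0.04,72]
    - [0,0,0,0,0,0.04,72]
    - [0,0,0,0,0,0.04,72]
    - [0,0,0,0,0,0,72]
    - [0,0,0,0,0,0,72]

```text
time: 31.65
tcp_pos: [437.5, -65.7, 197.3]
orientation: [[-0.985, 0.173, -0.002], [0.173, 0.985, 0.002], [0.002, 0.002, -1.0]]
force: [-0.3, 0.2, 0.4]
opening: 61.2
```

```bash
python3 - <<'E'
from an import *
o=st();c=shot('wrist','w12.png',None,1.3);pickle.dump(c,open('w12.pkl','wb'))
print((proj(c,[438,-65.6,8])*1.3).round(),marks('pics/raw_w12.png',c,(438,-65.6),8,30))
c3=pickle.load(open('w3.pkl','rb'))
meas('pics/raw_w3.png',c3,{'mat':(3,[(409,120),(611,119),(576,335),(402,336)])},1.3)
E
```

```text
t 31.65 tcp [437.5 -65.7 197.3] F [-0.3  0.2  0.4] open 61.2
[[-0.985, 0.173, -0.002], [0.173, 0.985, 0.002], [0.002, 0.002, -1.0]]
[327. 218.] []
mat ctr [ 430.4 -314. ] L [np.float64(149.8), np.float64(178.6), np.float64(149.6), np.float64(178.4)] dir0-3 deg 3.2
```

View pics/w12.png

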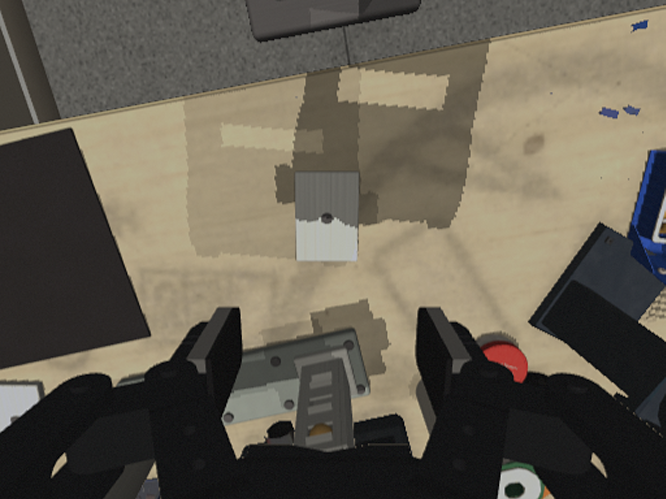

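Request:
carry_out:
  increments:
    - [0.002,-0.002,0,0,0,0.04,72]
    - [0,0,0,0,0,0.04,72]
    - [0,0,0,0,0,0.04,72]
    - [0,0,0,0,0,0.04,72]
    - [0,0,0,0,0,0.025,72]
    - [0,0,0,0,0,0.008,72]
    - [0,0,0,0,0,0,72]
    - [0,0,0,0,0,0,72]
  grip_force: 50

```text
time: 32.5
tcp_pos: [438.7, -65.9, 5.3]
orientation: [[-0.985, 0.171, 0.003], [0.171, 0.985, -0.001], [-0.003, -0.0, -1.0]]
force: [0.5, -0.3, -0.6]
opening: 61.1
```

Request:
carry_out:
  increments:
    - [0,0,0,0,0,0.001,72]
    - [0,0,0,0,0,0,0]
    - [0,0,0,0,0,0,0]
    - [0,0,0,0,0,0,0]
    - [0,0,0,0,0,0,0]
    - [0,0,0,0,0,0,0]

```text
time: 33.1
tcp_pos: [438.2, -65.7, 4.1]
orientation: [[-0.985, 0.171, 0.002], [0.171, 0.985, -0.001], [-0.003, -0.0, -1.0]]
force: [-3.3, 1.1, 18.0]
opening: 46.7
```

Request:
carry_out:
  increments:
    - [0,0,0,0,0,-0.005,0]
    - [0,0,0,0,0,-0.025,0]
    - [0,0,-0.1,0,0,-0.04,0]
    - [0,0,-0.129,0,0,-0.03,0]
    - [0,0,0,0.008,-0.0257,0,0]
    - [0,0,0,0.011,-0.035,0,0]
    - [0,0,0,0.0125,-0.04,0,0]
    - [0,0,0,0.0125,-0.04,0,0]
    - [0,0,0,0.012,-0.039,0,0]
    - [0,0,0,0.0087,-0.0277,0,0]

```text
time: 34.1
tcp_pos: [383.9, -278.5, 103.3]
orientation: [[-0.998, -0.056, 0.001], [-0.056, 0.998, -0.001], [-0.001, -0.001, -1.0]]
force: [0.3, 0.3, -1.0]
opening: 45.6
```

Request:
carry_out:
  increments:
    - [0,0,0,0,0,0,0]
    - [0,0,0,0,0,0.03,0]
    - [0,0,0,0,0,0.03,0]
    - [0,0,0,0,0,0.02,0]
    - [0,0,0,0,0,0,0]
    - [0,0,0,0,0,0,0]

```text
time: 34.7
tcp_pos: [384.9, -276.0, 23.3]
orientation: [[-0.998, -0.058, 0.0], [-0.058, 0.998, 0.0], [-0.0, 0.0, -1.0]]
force: [0.4, 0.4, -0.3]
opening: 45.7
```

```bash
python3 - <<'E'
from an import *
o=st();c=shot('wrist','w13.png',None,1.3);pickle.dump(c,open('w13.pkl','wb'))
print((proj(c,[*o['tcp_pos'][:2],o['tcp_pos'][2]+4])*1.3).round())
E
```

```text
t 34.7 tcp [ 384.9 -276.    23.3] F [ 0.4  0.4 -0.3] open 45.7
[[-0.998, -0.058, 0.0], [-0.058, 0.998, 0.0], [-0.0, 0.0, -1.0]]
[326. 329.]
```

View pics/w13.png

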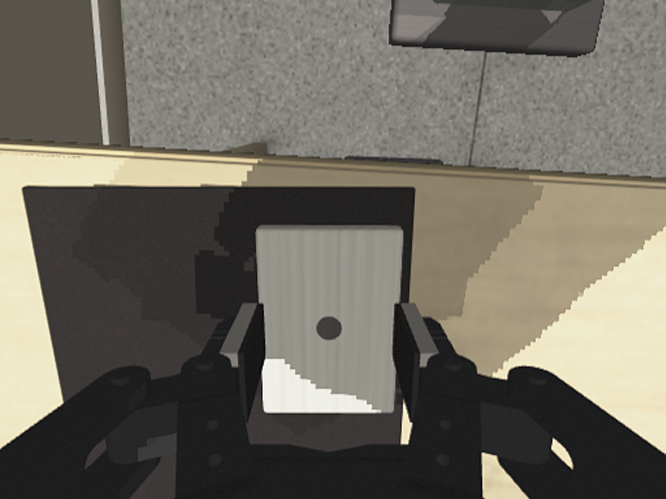

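Request:
carry_out:
  increments:
    - [0,0,0,0,0,0.01,0]
    - [0,0,0,0,0,0.005,0]
    - [0,0,0,0,0,0,0]
    - [0,0,0,0,0,0.001,0]
    - [0,0,0,0,0,0,0]

```text
time: 35.25
tcp_pos: [384.9, -276.4, 7.4]
orientation: [[-0.998, -0.057, 0.001], [-0.057, 0.998, -0.0], [-0.001, -0.0, -1.0]]
force: [-3.3, 2.4, 13.6]
opening: 46.0
```

Request:
carry_out:
  increments:
    - [0,0,0,0,0,0.0007,0]
    - [0,0,0,0,0,0,0]

```text
time: 35.45
tcp_pos: [384.9, -276.4, 7.2]
orientation: [[-0.998, -0.057, 0.001], [-0.057, 0.998, -0.001], [-0.001, -0.001, -1.0]]
force: [-5.4, 5.4, 24.6]
opening: 45.3
```

Request:
carry_out:
  increments:
    - [0,0,0,0,0,0.0007,0]
    - [0,0,0,0,0,0,0]

```text
time: 35.65
tcp_pos: [384.9, -276.5, 7.1]
orientation: [[-0.998, -0.057, 0.001], [-0.057, 0.998, -0.001], [-0.001, -0.001, -1.0]]
force: [-6.6, 6.5, 35.8]
opening: 45.7
```

Request:
carry_out:
  increments:
    - [0,0,0,0,0,-0.002,0]
    - [0,0,0,0,0,0,72]
    - [0,0,0,0,0,0,72]
    - [0,0,0,0,0,0,72]
    - [0,0,0,0,0,-0.01,72]
    - [0,0,0,0,0,-0.03,72]
    - [0,0,0,0,0,-0.04,72]
    - [0,0,0,0,0,-0.04,72]
    - [0,0,0.1,0,0,-0.04,72]
    - [0,0,0.129,0,0,-0.03,72]

```text
time: 36.65
tcp_pos: [384.7, -276.4, 200.3]
orientation: [[-0.985, 0.175, 0.002], [0.175, 0.985, -0.002], [-0.002, -0.001, -1.0]]
force: [-0.1, -1.0, -0.6]
opening: 61.0
```

Request:
carry_out:
  increments:
    - [0,0,0,-0.03,-0.01,0,72]
    - [0,0,0,-0.034,-0.0108,0,72]
    - [0,0,0,-0.034,-0.0108,0,72]
    - [0,0,0,-0.034,-0.0108,0,72]
    - [0,0,0,-0.034,-0.0108,0,72]
    - [0,0,0,-0.034,-0.0108,0,72]
    - [0,0,0,0,0,0,72]
    - [0,0,0,0,0,0,72]

```text
time: 37.45
tcp_pos: [570.5, -373.3, 197.1]
orientation: [[-0.985, 0.171, -0.0], [0.171, 0.985, 0.001], [0.001, 0.0, -1.0]]
force: [-0.5, 1.3, 0.5]
opening: 61.5
```

```bash
python3 - <<'E'
from an import *
o=st();c=shot('wrist','w14.png',None,1.3);pickle.dump(c,open('w14.pkl','wb'))
print((proj(c,[571.2,-375,8])*1.3).round(),marks('pics/raw_w14.png',c,(571.2,-375),8,25))
E
```

```text
t 37.45 tcp [ 570.5 -373.3  197.1] F [-0.5  1.3  0.5] open 61.5
[[-0.985, 0.171, -0.0], [0.171, 0.985, 0.001], [0.001, 0.0, -1.0]]
[325. 218.] []
```

View pics/w14.png

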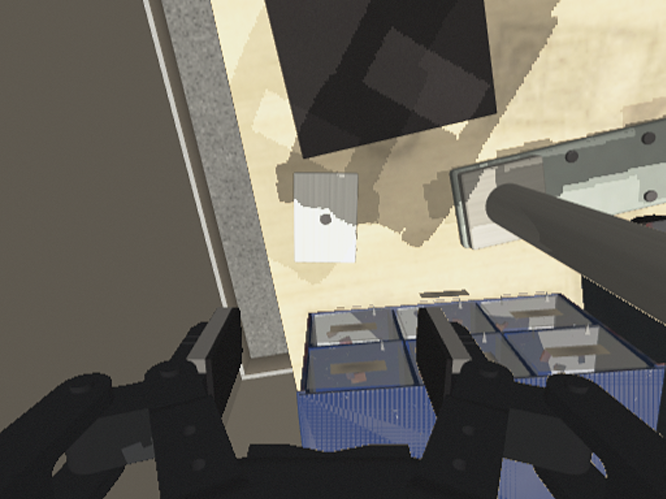

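Request:
carry_out:
  increments:
    - [0,0,0,-0.0016,-0.0014,0.04,72]
    - [0,0,0,0,0,0.04,72]
    - [0,0,0,0,0,0.04,72]
    - [0,0,0,0,0,0.04,72]
    - [0,0,0,0,0,0.025,72]
    - [0,0,0,0,0,0.008,72]
    - [0,0,0,0,0,0,72]
    - [0,0,0,0,0,0,72]

```text
time: 38.3
tcp_pos: [572.7, -375.7, 6.3]
orientation: [[-0.985, 0.171, 0.002], [0.171, 0.985, -0.002], [-0.003, -0.001, -1.0]]
force: [-0.3, -1.0, 0.3]
opening: 61.4
```

Request:
carry_out:
  increments:
    - [0,0,0,0,0,0,72]
    - [0,0,0,0,0,0,0]
    - [0,0,0,0,0,0,0]
    - [0,0,0,0,0,0,0]
    - [0,0,0,0,0,0,0]
    - [0,0,0,0,0,0,0]

```text
time: 38.9
tcp_pos: [574.3, -376.6, 8.1]
orientation: [[-0.985, 0.171, 0.006], [0.171, 0.985, -0.004], [-0.006, -0.003, -1.0]]
force: [-0.6, 1.0, 18.2]
opening: 0.0
```

Request:
carry_out:
  increments:
    - [0,0,0,0,0,-0.01,0]
    - [0,0,0,0,0,-0.03,72]
    - [0,0,0,0,0,-0.04,72]
    - [0,0,0,0,0,-0.04,72]
    - [0,0,0,0,0,-0.04,72]
    - [0,0,0,0,0,-0.03,72]
    - [0,0,0,0,0,0,72]
    - [0,0,0,0,0,0,72]

```text
time: 39.7
tcp_pos: [572.0, -375.2, 195.1]
orientation: [[-0.985, 0.171, 0.001], [0.171, 0.985, -0.001], [-0.001, -0.001, -1.0]]
force: [-0.1, -0.2, -0.7]
opening: 61.5
```

```bash
python3 - <<'E'
from an import *
o=st();c=shot('wrist','w15.png',None,1.3);pickle.dump(c,open('w15.pkl','wb'))
print((proj(c,[572,-375,8])*1.3).round())
for th in(90,130,150):print(marks('pics/raw_w15.png',c,(571.2,-375),8,20,th))
E
```

```text
t 39.7 tcp [ 572.  -375.2  195.1] F [-0.1 -0.2 -0.7] open 61.5
[[-0.985, 0.171, 0.001], [0.171, 0.985, -0.001], [-0.001, -0.001, -1.0]]
[327. 217.]
[]
[([571.8, -375.0], 48)]
[([568.8, -373.5], 77), ([559.9, -388.9], 10), ([561.4, -382.6], 8)]
```

View pics/w15.png

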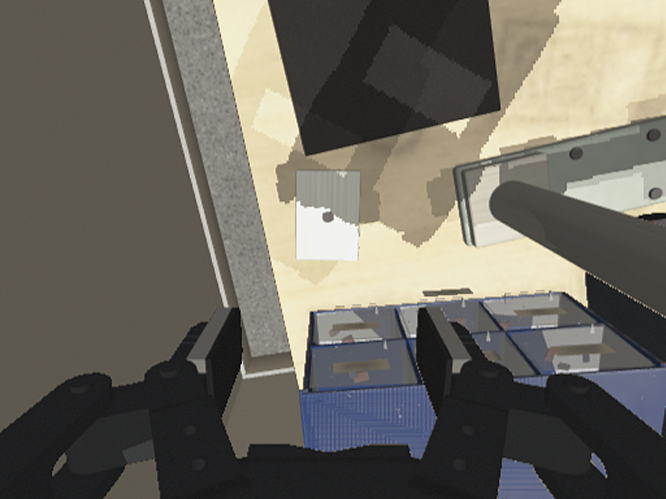

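Request:
carry_out:
  increments:
    - [0,0,0,0,0,0.04,72]
    - [0,0,0,0,0,0.04,72]
    - [0,0,0,0,0,0.04,72]
    - [0,0,0,0,0,0.04,72]
    - [0,0,0,0,0,0.025,72]
    - [0,0,0,0,0,0.006,72]
    - [0,0,0,0,0,0,65]
    - [0,0,0,0,0,0,65]
    - [0,0,0,0,0,0,65]

```text
time: 40.65
tcp_pos: [572.8, -375.8, 5.1]
orientation: [[-0.985, 0.171, 0.002], [0.171, 0.985, -0.002], [-0.003, -0.001, -1.0]]
force: [0.4, -0.3, 0.7]
opening: 55.6
```

Request:
carry_out:
  increments:
    - [0,0,0,-0.0006,0,0.0025,65]
    - [0,0,0,0,0,0,65]
    - [0,0,0,0,0,0,0]
    - [0,0,0,0,0,0,0]
    - [0,0,0,0,0,0,0]
    - [0,0,0,0,0,0,0]
    - [0,0,0,0,0,0,0]

```text
time: 41.35
tcp_pos: [573.0, -375.5, 1.7]
orientation: [[-0.985, 0.171, 0.001], [0.171, 0.985, -0.001], [-0.001, -0.0, -1.0]]
force: [-1.3, 1.9, 6.0]
opening: 47.6
```

Request:
carry_out:
  increments:
    - [0,0,0,0,0,-0.005,0]
    - [0,0,0,0,0,-0.025,0]
    - [0,0,0,0,0,-0.04,0]
    - [0,0,-0.1,0,0,-0.03,0]
    - [0,0,-0.129,0,0,0,0]
    - [0,0,0,0.026,0.0084,0,0]
    - [0,0,0,0.03,0.009,0,0]
    - [0,0,0,0.025,0.008,0,0]
    - [0,0,0,0.015,0.004,0,0]
    - [0,0,0,0,0,0.03,0]

```text
time: 42.35
tcp_pos: [475.2, -352.6, 74.0]
orientation: [[-0.998, -0.056, 0.005], [-0.056, 0.998, -0.004], [-0.004, -0.004, -1.0]]
force: [0.6, 0.2, -1.2]
opening: 47.5
```

Request:
carry_out:
  increments:
    - [0,0,0,0,0,0.03,0]
    - [0,0,0,0,0,0.02,0]
    - [0,0,0,0,0,0,0]
    - [0,0,0,0,0,0,0]
    - [0,0,0,0,0,0,0]

```text
time: 42.85
tcp_pos: [475.8, -352.0, 22.2]
orientation: [[-0.998, -0.057, 0.002], [-0.057, 0.998, -0.001], [-0.002, -0.002, -1.0]]
force: [0.4, 0.6, -0.7]
opening: 47.3
```

```bash
python3 - <<'E'
from an import *
o=st();c=shot('wrist','w16.png',None,1.3);pickle.dump(c,open('w16.pkl','wb'))
g=cv2.cvtColor(cv2.imread('pics/raw_w16.png'),cv2.COLOR_BGR2GRAY)
p=o['tcp_pos'];print(proj(c,[p[0],p[1],p[2]+6]).round(),marks('pics/raw_w16.png',c,p[:2],p[2]+6,30,80))
u,v=proj(c,[p[0],p[1],p[2]+6]).astype(int);print(g[v-8:v+9:4,u-40:u+41:8])
E
```

```text
t 42.85 tcp [ 475.8 -352.    22.2] F [ 0.4  0.6 -0.7] open 47.3
[[-0.998, -0.057, 0.002], [-0.057, 0.998, -0.001], [-0.002, -0.002, -1.0]]
[251. 255.] []
[[148 148 150 148 147  81 133 148 152 147 151]
 [148 148 152 148 149  63  62 147 151 147 151]
 [148 148 151 148 153  65  63 148 152 148 149]
 [149 147 151 148 149  65  62 147 151 148 149]
 [149 147 149 147 147  61  85 148 152 149 150]]
```

Request:
carry_out:
  increments:
    - [0,0,0,0,0,0.01,0]
    - [0,0,0,0,0,0.006,0]
    - [0,0,0,0,0,0,0]
    - [0,0,0,0,0,0,0]

```text
time: 43.3
tcp_pos: [475.2, -351.5, 4.7]
orientation: [[-0.998, -0.057, 0.0], [-0.057, 0.998, -0.0], [-0.0, -0.0, -1.0]]
force: [0.3, 0.7, 2.9]
opening: 47.5
```

Request:
carry_out:
  increments:
    - [0,0,0,0,0,0.0007,0]
    - [0,0,0,0,0,0,0]

```text
time: 43.5
tcp_pos: [475.2, -351.5, 4.6]
orientation: [[-0.998, -0.057, 0.0], [-0.057, 0.998, -0.0], [-0.0, -0.0, -1.0]]
force: [-3.1, 2.1, 10.8]
opening: 47.7
```

Request:
carry_out:
  increments:
    - [0,0,0,0,0,-0.0005,0]
    - [0,0,0,0,0,0,72]
    - [0,0,0,0,0,0,72]
    - [0,0,0,0,0,0,72]
    - [0,0,0,0,0,-0.01,72]
    - [0,0,0,0,0,-0.03,72]
    - [0,0,0,0,0,-0.045,72]
    - [0,0,0,0,0,-0.045,72]
    - [0,0,0,0,0,-0.045,72]
    - [0,0,0,0,0,-0.045,72]

```text
time: 44.5
tcp_pos: [474.8, -351.2, 227.3]
orientation: [[-0.998, -0.057, 0.001], [-0.057, 0.998, -0.001], [-0.001, -0.001, -1.0]]
force: [-0.4, -0.6, 0.3]
opening: 61.5
```

Request:
carry_out:
  increments:
    - [0,0,0,0.01,0.01,-0.045,72]
    - [0,0,0,0.01,0.03,-0.045,72]
    - [0,0,0,0.01,0.04,0,72]
    - [0,0,0,0,0.045,0,72]
    - [0,0,0,0,0.045,0,72]
    - [0,0,0,0,0.045,0,72]
    - [0,0,0,0,0.045,0,72]
    - [0,0,0,0,0.045,0,72]
    - [0,0,0,0,0.045,0,72]
    - [0,0,0,0,0.045,0,72]

```text
time: 45.5
tcp_pos: [422.8, 40.3, 311.2]
orientation: [[-0.998, -0.057, 0.002], [-0.057, 0.998, -0.0], [-0.002, -0.0, -1.0]]
force: [0.7, -1.0, 0.1]
opening: 61.2
```

Request:
carry_out:
  increments:
    - [0,0,0,0,0.045,0,72]
    - [0,0,0,0,0.045,0,72]
    - [0,0,0,0,0.045,0,72]
    - [0,0,0,0,0.045,0,72]
    - [0,0,0,0,0.045,0,72]
    - [0,0,0,0,0.03,0,72]
    - [0,0,0,0,0.01,0,72]
    - [0,0,0,0,0,0,72]
    - [0,0,0,0,0,0,72]

```text
time: 46.4
tcp_pos: [408.4, 302.2, 310.6]
orientation: [[-0.998, -0.057, 0.001], [-0.057, 0.998, -0.0], [-0.001, -0.0, -1.0]]
force: [0.4, -0.0, 0.3]
opening: 61.2
```

```bash
python3 - <<'E'
from an import *
o=st();c=shot('wrist','w17.png',None,1.3);pickle.dump(c,open('w17.pkl','wb'))
s=optics.calibration('side');print(pt(s,230,338,16),(proj(c,[404,310,16])*1.3).round())
shot('side','s17.png')
E
```

```text
t 46.4 tcp [408.4 302.2 310.6] F [ 0.4 -0.   0.3] open 61.2
[[-0.998, -0.057, 0.001], [-0.057, 0.998, -0.0], [-0.001, -0.0, -1.0]]
[404.63851773 308.77157666  16.        ] [335. 191.]
```

View pics/w17.png

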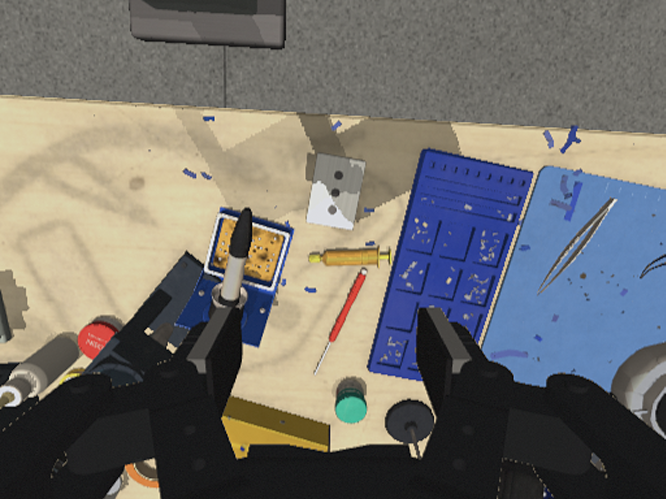

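```bash
python3 - <<'E'
from h import *
import pickle
C={k:pickle.load(open(f'w{k}.pkl','rb')) for k in (9,17)}
c=C[17]
P=[pt(c,u/1.3,v/1.3,16)[:2] for u,v in((338.5,175),(335.5,192),(332.5,210))];print(np.round(P,1));e=P[0]-P[2];print(np.degrees(np.arctan2(e[1],e[0])))
o=telemetry.get_obs()
print(delta([*np.mean(P,0),150],np.arctan2(e[1],e[0])+np.pi/2,o))
s=optics.calibration('side')
def tri(a,b):
    (o1,d1),(o2,d2)=a,b;A=np.c_[d1,-d2];t=np.linalg.lstsq(A,o2-o1,rcond=None)[0];return (o1+d1*t[0]).round(),(o2+d2*t[1]).round()
# iron handle tip: side0 crop (post.png scale2.8 origin 180,180): (188,322)
print('iron end',tri(ray(s,180+188/2.8,180+322/2.8),ray(c,247/1.3,210/1.3)))
print('iron ferrule',tri(ray(s,180+112/2.8,180+258/2.8),ray(c,230/1.3,295/1.3)))
E
```

```text
[[387.9 312.4]
 [405.3 310.4]
 [424.1 308.5]]
173.80357370351174
(array([-1.000e-04,  7.000e-04,  1.641e-01]), array([0.0025, 0.0086, 0.1607]))
iron end (array([401., 242., 141.]), array([403., 243., 142.]))
iron ferrule (array([506., 216.,  96.]), array([493., 219.,  90.]))
```

Request:
carry_out:
  increments:
    - [0,0,0.082,0,0,0,72]
    - [0,0,0.082,0,0,0,72]
    - [0,0,0,0.0025,0.0086,0.03,72]
    - [0,0,0,0,0,0.04,72]
    - [0,0,0,0,0,0.04,72]
    - [0,0,0,0,0,0.04,72]
    - [0,0,0,0,0,0,72]
    - [0,0,0,0,0,0,72]

```text
time: 47.3
tcp_pos: [407.4, 311.5, 161.5]
orientation: [[-0.994, 0.108, 0.0], [0.108, 0.994, -0.0], [-0.0, -0.0, -1.0]]
force: [0.2, 0.5, 0.8]
opening: 61.5
```

```bash
python3 - <<'E'
from an import *
o=st();c=shot('wrist','w18.png',None,1.3);pickle.dump(c,open('w18.pkl','wb'))
print((proj(c,[405.8,310.4,16])*1.3).round())
for th in(70,90,110):
  m=marks('pics/raw_w18.png',c,(405.8,310.4),16,35,th);print(m)
  if len(m)==3:
    P=np.array([a[0] for a in m]);e=P[np.argmin(P[:,0])]-P[np.argmax(P[:,0])];ang=np.arctan2(e[1],e[0]);print(np.degrees(ang),delta([*P.mean(0),3],ang+np.pi/2,o))
E
```

```text
t 47.3 tcp [407.4 311.5 161.5] F [0.2 0.5 0.8] open 61.5
[[-0.994, 0.108, 0.0], [0.108, 0.994, -0.0], [-0.0, -0.0, -1.0]]
[325. 227.]
[([388.0, 312.1], 66), ([405.9, 309.9], 66), ([423.8, 307.7], 58)]
172.99320035991943 (array([-0.0001,  0.0004,  0.0145]), array([ 0.0014, -0.0017,  0.1585]))
[([388.0, 311.9], 77), ([405.9, 309.8], 74), ([423.7, 307.7], 69)]
173.29016319224309 (array([-0.0001,  0.0004,  0.0093]), array([ 0.0015, -0.0018,  0.1585]))
[([381.8, 284.7], 176), ([388.0, 311.9], 89), ([405.8, 309.9], 84), ([423.7, 307.9], 79)]
```

View pics/w18.png

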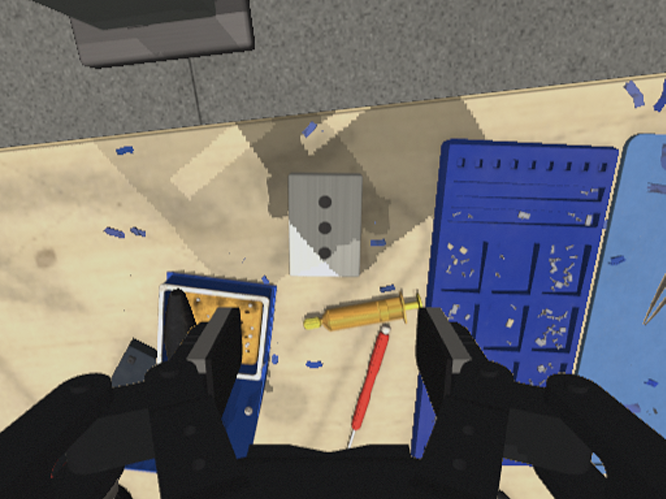

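Request:
carry_out:
  increments:
    - [0,0,0.01,0.0015,-0.0017,0.02,72]
    - [0,0,0,0,0,0.02,72]
    - [0,0,0,0,0,0.02,72]
    - [0,0,0,0,0,0.01,72]

```text
time: 47.75
tcp_pos: [406.0, 310.6, 91.3]
orientation: [[-0.993, 0.117, 0.002], [0.117, 0.993, 0.001], [-0.002, 0.001, -1.0]]
force: [-0.2, -0.2, 0.8]
opening: 61.3
```

Request:
carry_out:
  increments:
    - [0,0,0,0,0,0.02,72]
    - [0,0,0,0,0,0.02,72]
    - [0,0,0,0,0,0.02,72]
    - [0,0,0,0,0,0.02,72]
    - [0,0,0,0,0,0.005,72]
    - [0,0,0,0,0,0,72]
    - [0,0,0,0,0,0,72]

```text
time: 48.45
tcp_pos: [406.2, 310.9, 6.8]
orientation: [[-0.993, 0.117, 0.002], [0.117, 0.993, 0.001], [-0.002, 0.001, -1.0]]
force: [1.1, 0.1, 0.3]
opening: 61.4
```

Request:
carry_out:
  increments:
    - [0,0,0,0,-0.001,0.003,72]
    - [0,0,0,0,0,0,72]
    - [0,0,0,0,0,0,0]
    - [0,0,0,0,0,0,0]
    - [0,0,0,0,0,0,0]
    - [0,0,0,0,0,0,0]
    - [0,0,0,0,0,0,0]
  grip_force: 60

```text
time: 49.15
tcp_pos: [405.4, 309.5, 3.2]
orientation: [[-0.993, 0.116, 0.001], [0.116, 0.993, 0.0], [-0.001, 0.0, -1.0]]
force: [-1.2, -0.8, 9.2]
opening: 48.5
```

Request:
carry_out:
  increments:
    - [0,0,0,0,0,-0.01,0]
    - [0,0,0,0,0,-0.03,0]
    - [0,0,0,0,0,-0.045,0]
    - [0,0,0,0,0,-0.045,0]
    - [0,0,0,0,0,-0.045,0]
    - [0,0,0,0,0,-0.045,0]
    - [0,0,0,0,0,-0.045,0]
    - [0,0,0,0,0,-0.04,0]
    - [0,0,0,0,0,0,0]

```text
time: 50.05
tcp_pos: [406.3, 310.2, 313.3]
orientation: [[-0.993, 0.116, 0.008], [0.116, 0.993, 0.005], [-0.008, 0.006, -1.0]]
force: [-1.2, -0.3, -2.1]
opening: 48.2
```

Request:
carry_out:
  increments:
    - [0,0,-0.08,0,0,0,0]
    - [0,0,-0.093,0,0,0,0]
    - [0,0,0,0.001,-0.015,0,0]
    - [0,0,0,0.0025,-0.03,0,0]
    - [0,0,0,0.0035,-0.042,0,0]
    - [0,0,0,0.0035,-0.042,0,0]
    - [0,0,0,0.0035,-0.042,0,0]
    - [0,0,0,0.0035,-0.042,0,0]
    - [0,0,0,0.0035,-0.042,0,0]
    - [0,0,0,0.0035,-0.042,0,0]

```text
time: 51.05
tcp_pos: [396.0, 9.4, 307.2]
orientation: [[-0.999, -0.054, 0.0], [-0.054, 0.999, -0.0], [-0.0, -0.0, -1.0]]
force: [1.2, 1.4, -1.3]
opening: 48.0
```

Request:
carry_out:
  increments:
    - [0,0,0,0.0035,-0.042,0,0]
    - [0,0,0,0.0035,-0.042,0,0]
    - [0,0,0,0.0035,-0.042,0,0]
    - [0,0,0,0.0035,-0.042,0,0]
    - [0,0,0,0.0035,-0.042,0,0]
    - [0,0,0,0.0035,-0.042,0,0]
    - [0,0,0,0.0035,-0.042,0,0]
    - [0,0,0,0.0035,-0.042,0,0]
    - [0,0,0,0.0025,-0.02,0,0]
    - [0,0,0,0,0,0,0]

```text
time: 52.05
tcp_pos: [385.6, -347.4, 306.7]
orientation: [[-0.999, -0.052, -0.001], [-0.052, 0.999, 0.001], [0.001, 0.001, -1.0]]
force: [0.0, 1.0, -2.0]
opening: 48.2
```

```bash
python3 - <<'E'
from an import *
o=st();print(delta([390.2,-356.6,60],np.radians(93.2),o))
E
```

```text
t 52.05 tcp [ 385.6 -347.4  306.7] F [ 0.  1. -2.] open 48.2
[[-0.999, -0.052, -0.001], [-0.052, 0.999, 0.001], [0.001, 0.001, -1.0]]
(array([ 0.0007, -0.0006, -0.0041]), array([-0.0043, -0.0096,  0.2467]))
```

Request:
carry_out:
  increments:
    - [0,0,-0.004,-0.0043,-0.0094,0.02,0]
    - [0,0,0,0,0,0.04,0]
    - [0,0,0,0,0,0.045,0]
    - [0,0,0,0,0,0.045,0]
    - [0,0,0,0,0,0.045,0]
    - [0,0,0,0,0,0.045,0]
    - [0,0,0,0,0,0.03,0]
    - [0,0,0,0,0,0.01,0]
    - [0,0,0,0,0,0,0]
    - [0,0,0,0,0,0,0]

```text
time: 53.05
tcp_pos: [392.4, -355.1, 29.0]
orientation: [[-0.998, -0.06, 0.002], [-0.06, 0.998, -0.001], [-0.002, -0.002, -1.0]]
force: [0.0, 0.3, -1.2]
opening: 47.9
```

```bash
python3 - <<'E'
from an import *
o=st();print(delta([390.2,-356.6,7],np.radians(93.2),o))
c=shot('wrist','w19.png',None,1.3);p=o['tcp_pos'];print(marks('pics/raw_w19.png',c,p[:2],p[2]+13,60,80))
E
```

```text
t 53.05 tcp [ 392.4 -355.1   29. ] F [ 0.   0.3 -1.2] open 47.9
[[-0.998, -0.06, 0.002], [-0.06, 0.998, -0.001], [-0.002, -0.002, -1.0]]
(array([-0.0016,  0.0017,  0.0043]), array([ 0.0023, -0.0013,  0.022 ]))
[([403.4, -328.6], 167)]
```

View pics/w19.png

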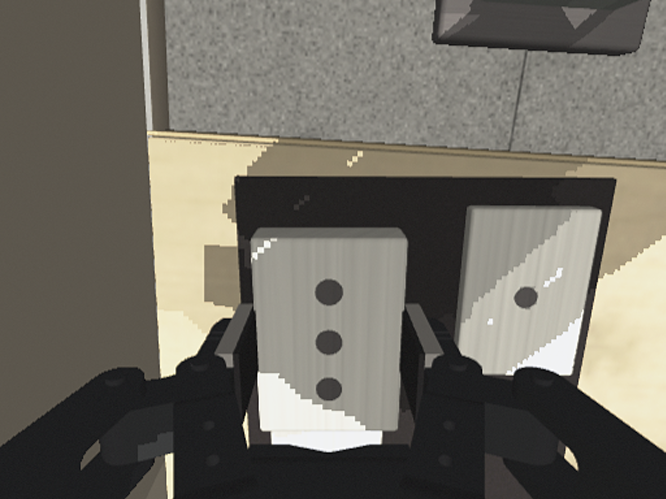

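Request:
carry_out:
  increments:
    - [-0.001,0.001,0.004,0.0025,-0.001,0.01,0]
    - [0,0,0,0,0,0.009,0]
    - [0,0,0,0,0,0,0]
    - [0,0,0,0,0,0.001,0]
    - [0,0,0,0,0,0,0]

```text
time: 53.6
tcp_pos: [389.4, -356.0, 7.4]
orientation: [[-0.998, -0.056, -0.001], [-0.056, 0.998, 0.001], [0.001, 0.001, -1.0]]
force: [-0.6, 0.5, -1.1]
opening: 48.4
```

Request:
carry_out:
  increments:
    - [0,0,0,0,0,0.001,0]
    - [0,0,0,0,0,0,0]

```text
time: 53.8
tcp_pos: [389.4, -356.0, 6.5]
orientation: [[-0.998, -0.056, -0.001], [-0.056, 0.998, 0.001], [0.001, 0.001, -1.0]]
force: [-0.3, -0.0, -1.7]
opening: 48.3
```

Request:
carry_out:
  increments:
    - [0,0,0,0,0,0.0007,0]
    - [0,0,0,0,0,0,0]

```text
time: 54.0
tcp_pos: [389.4, -356.0, 6.2]
orientation: [[-0.998, -0.056, -0.0], [-0.056, 0.998, 0.001], [0.0, 0.001, -1.0]]
force: [-1.4, 0.9, 4.5]
opening: 48.0
```

Request:
carry_out:
  increments:
    - [0,0,0,0,0,0,72]
    - [0,0,0,0,0,0,72]
    - [0,0,0,0,0,0,72]
    - [0,0,0,0,0,-0.01,72]
    - [0,0,0,0,0,-0.03,72]
    - [0,0,0,0,0,-0.045,72]
    - [0,0,0,0,0,-0.045,72]
    - [0,0,0,0,0,-0.045,72]
    - [0,0,0,-0.01,0,-0.045,72]
    - [0,0,0,0,0,-0.045,72]

```text
time: 55.0
tcp_pos: [399.7, -355.2, 273.6]
orientation: [[-0.998, -0.056, 0.0], [-0.056, 0.998, 0.0], [-0.0, 0.0, -1.0]]
force: [0.6, -1.2, -0.6]
opening: 61.7
```

Request:
carry_out:
  increments:
    - [0,0,0,0.03,0,-0.03,72]
    - [0,0,0,0.03,0,-0.03,72]
    - [0,0,0,0,0,0,72]
    - [0,0,0,0,0,0,72]

```text
time: 55.4
tcp_pos: [339.3, -359.0, 331.7]
orientation: [[-0.998, -0.055, 0.001], [-0.055, 0.998, -0.0], [-0.001, -0.0, -1.0]]
force: [-0.2, -0.3, -1.0]
opening: 61.4
```

```bash
python3 - <<'E'
from an import *
o=st();shot('side','s20.png');shot('wrist','w20.png')
b=cv2.imread('pics/raw_s20.png')[95:305,180:395];b=cv2.resize(b,(440,430),interpolation=2)
a=cv2.resize(cv2.imread('pics/raw_w20.png'),(360,270));a=cv2.copyMakeBorder(a,0,160,0,0,0)
cv2.imwrite('pics/f20.png',np.hstack([b,a]))
E
```

```text
t 55.4 tcp [ 339.3 -359.   331.7] F [-0.2 -0.3 -1. ] open 61.4
[[-0.998, -0.055, 0.001], [-0.055, 0.998, -0.0], [-0.001, -0.0, -1.0]]
```

View pics/f20.png

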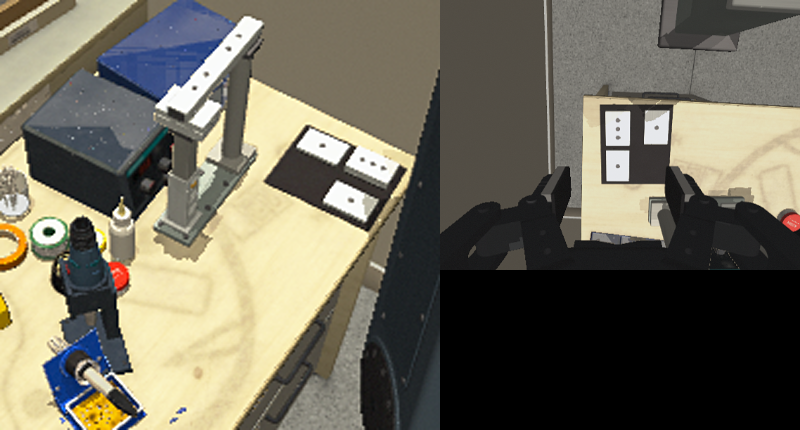

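```bash
python3 - <<'E'
from h import *
s=optics.calibration('side')
for f in('raw_s4.png','raw_s20.png'):
    im=cv2.imread('pics/'+f).astype(int);d=(im[...,2]-im[...,0])[178:205,268:282];i=np.unravel_index(d.argmax(),d.shape);print(f,d.max(),i[1]+268,i[0]+178)
u=np.array([-.074,.997]);m=np.array([575.5,-166]);n=np.array([.997,.074])
print([(((proj(s,[*(m+a*u+b*n),269])-[180,95])*[440/215,430/210])).round().tolist() for a,b in((105,-15),(105,15),(-105,-15),(-105,15))])
manip.close_job()
E
```

```text
raw_s4.png 118 274 185
raw_s20.png 119 274 185
[[186.0, 113.0], [166.0, 104.0], [264.0, 22.0], [245.0, 15.0]]
the job is handed in; nothing more can be done
```

The job is done and handed in at about 55 s of the 210 s allowed.

**What I did**
- **Prop:** The 249 mm pillar was the one present, so I drew the prop up to its top hole (head at 221 mm).
- **Stack:** I stacked the 16 mm and then the 12 mm plate on the head, 28 mm in all. That brings the stack level with the pillar.
- **Rail:** I laid the rail along the jig across the middle of the stack and the pillar.
- **Leftover plates:** I put both 8 mm plates and the other 16 mm plate flat on the mat, side by side.

**Last checks**
- **Button:** The brass button shows at the same pixel in the side camera (274, 185) as when it first locked, so the prop is still locked.
- **Stack centring:** Measured before the rail went on, the stack centre was within about 1 mm of the prop's.
- **Rail:** The projected rail corners agree with the last side view to within a few pixels by eye. The rail looks level on both supports.
- **Mat:** Three separate plates are visible, all within the edges of the mat.
- **Bystanders:** I touched none of them, and those in the final view look unmoved. The amber syringe and the wick reel were not clearly in that view.

**What went wrong:** The first grip on the far 8 mm plate missed because the fingers closed on top of it at about 18 N. The plate did not move, and I regripped it lower. One plate was also pressed onto the mat at about 36 N, higher than I intended.

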